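# Load the cheese wrapper, refit its guard and start it

### The arm

A 6-joint arm with a two-finger parallel gripper is mounted at the origin on the work surface. World frame = base frame: x ahead of the robot, y to its left, z up, the work surface at z = 0. Lengths are in mm, angles in rad, forces in N, time in s.
With the tool pointing down it reaches from about 325 to 775 mm from the base axis. Payload 5.5 kg.
Tool frame: the origin (TCP) lies midway between the tips of the shut fingers; the grasp point (between the pads) lies 19 mm behind it; z points along the fingers, y is the line along which they close (so a half turn about z gives the same grasp; the last joint's range is limited). The gripper opens to 85 mm and grips with 20 to 120 N. Pads are 22 mm wide; open, the fingers measure 114 mm over their backs; the gripper's body (76 mm by 85 mm) begins 54 mm behind the grasp point. The pads swing forward as they close: fully open they stand 13 mm farther back than shut.
Start: joints at [-1.372, 0.091, 1.231, -0, 1.82, -0.057], TCP at [151.811, -580.491, 231.275] pointing down, gripper open.
Joint ranges: [-2.87, 2.87], [-0.86, 2.18], [0.17, 2.46], [-1.51, 4.65], [0.06, 2.69], [-2.65, 2.65]. Speed limits (rad/s): [2.57, 2.57, 3.01, 3.14, 3.14, 3.14].

### API

Orientations are given as a rotation vector (axis times angle).
In Python, from plant import * gives the robot as it stands. The module is installed in compiled form; this text tells all that it offers.
- The arm moves only by the tool play_rows, never from a script. Its argument "series" is a list of rows, each a list of 7 numbers: the turn, a rotation vector about the tool's x, y, z in rad, then the shift along the tool's x, y, z in cm, then the opening in per cent of the stroke, from 0 (shut) to 100 (fully open). In form: [[ax, ay, az, tx, ty, tz, fingers], ...]. A call has 1 to 10 rows; each row shifts and turns the commanded pose from where the row before left it, along the tool's axes as they then stand; what a row does not reach is not made up. A row lasts 1/12 s, in which the tool goes at most 41.7 mm and 7.16 degrees, less where a joint would pass 70% of its speed; a pose out of reach is approached as far as the arm can. A call with a gripper value outside its range is refused whole. The fingers move at their own pace and stop on an object; "force" is the grip in N (left out, the last holds). Time passes only in rows, so rows that do not move let the fingers close. It gives the time, the measured TCP pose, the force, the opening and the grip force at its end, in the units of the state.
- get_obs(): the state, without advancing time (a new reading comes with each control period).
- camera(name): name is "scene" or "top" or "wrist"; returns the picture (384x512x3 uint8, red, green, blue); there is no depth.
- get_calibration(name): a dict with "fovy" (degrees; the focal length in pixels is half the picture's height over the tangent of half this angle, whatever the lens; pixels are square), "cx", "cy" (the principal point, pixels), "extrinsics" (4x4, takes a point from camera to world coordinates). Camera axes: x right, y down, z forward; pixel columns grow to the right and rows downward; lengths in mm; the calibration is good to about 2 mm. A picture is of the moment at which its call begins: read the wrist's pose just before it. get_calibration takes no time and is no camera call; for the wrist camera it gives the pose at the moment of the call.
- sign_off(): hands the job in; it is judged then, once.
The state is a dict: "clock": time; "q": joint angles; "qd": joint speeds; "joint_efforts": joint torques, N m; "ee_pos": TCP position; "ee_rot": TCP orientation; "ft_force": force on the tool from outside, world axes, zero at the start; "moment": the same for the moment, N m; "gripper_width": finger opening in mm; "grip_force": force on a finger pad.
Only numpy, scipy, OpenCV 4.12 (cv2) and the standard library are available. Lean on these libraries where they do the work, as an engineer would, in place of code of your own. Each camera call takes 0.05 s, during which the arm holds its last target. There are 200 camera calls.

### The job

Get the cheeses on the wire rack wrapped: lay a single beech board from the stack flat in a pocket of the wrapping machine's infeed bed for each cheese, and set the cheese upright in the middle of its board with its length along the bed, leaving spare boards out of the pockets. When all are loaded, fit the clear guard hood over the bed with its steel tongue pushed straight down, fully home, into the slot of the interlock switch, and then press the start button all the way. Leave the hood on and do not disturb the other things on the table.

Things in the scene. Friction and masses are not known exactly. Their poses are not given: they have to be found in the camera images.
- heart1_c (a point): centre (half-way up) of a heart-shaped cheese, pale yellow rind, 71 mm long (x), 60 wide (y), 38 tall, about 130 g. x points from the tip (x = -35 mm) to the lobes (x = +35), z up. Its sides are flat and parallel (60 mm apart) from x = -5 to +18: hold it there. Starts on the wire rack, 30 mm above the table. Two or three cheeses are present.
- heart2_c (a point): centre (half-way up) of a heart-shaped cheese, pale yellow rind, 71 mm long (x), 60 wide (y), 38 tall, about 130 g. x points from the tip (x = -35 mm) to the lobes (x = +35), z up. Its sides are flat and parallel (60 mm apart) from x = -5 to +18: hold it there. Starts on the wire rack, 30 mm above the table. Two or three cheeses are present.
- heart3_c (a point): centre (half-way up) of a heart-shaped cheese, pale yellow rind, 71 mm long (x), 60 wide (y), 38 tall, about 130 g. x points from the tip (x = -35 mm) to the lobes (x = +35), z up. Its sides are flat and parallel (60 mm apart) from x = -5 to +18: hold it there. Starts on the wire rack, 30 mm above the table. Two or three cheeses are present.
- board1_c (a point): centre of a plain beech board, 92 mm long (x), 64 wide (y), 14 thick, 60 g. The four boards start as one slightly untidy stack lying flat on the table to the left of the machine's bed, board1 lowest, board4 on top.
- board2_c (a point): centre of a plain beech board, 92 mm long (x), 64 wide (y), 14 thick, 60 g. The four boards start as one slightly untidy stack lying flat on the table to the left of the machine's bed, board1 lowest, board4 on top.
- board3_c (a point): centre of a plain beech board, 92 mm long (x), 64 wide (y), 14 thick, 60 g. The four boards start as one slightly untidy stack lying flat on the table to the left of the machine's bed, board1 lowest, board4 on top.
- board4_c (a point): centre of a plain beech board, 92 mm long (x), 64 wide (y), 14 thick, 60 g. The four boards start as one slightly untidy stack lying flat on the table to the left of the machine's bed, board1 lowest, board4 on top.
- pocket1 (a point): floor centre of the pocket nearest the robot; three lie in a row, pitch 104 mm, on the infeed bed (124 mm wide, 50 mm above the table). x along the bed away from the robot, y left, z up. Pocket 98 mm long (x), 70 wide (y), bounded by 8 mm high cross bars, and side guides near its corners; the sides are open over the middle 64 mm. A board lies with its length along the bed.
- pocket2 (a point): floor centre of the middle pocket, as pocket1.
- pocket3 (a point): floor centre of the far pocket, as pocket1. The tunnel housing (160 mm tall, 240 wide, film reel on top) begins 91 mm beyond this point.
- slot (a point): centre of the slot's mouth on top of the black guard interlock switch that stands at the right (-y) side of the bed beside pocket2; 85 mm above the table, 35 above the bed. Axes as the pockets'. Slot 28 mm (x) by 8.5 mm (y), 34 mm deep straight down, with a bevelled steel entry guide rising 1 mm above the mouth.
- tongue (a point): middle of the lower end of the hood's steel tongue: flat, 24 mm wide (x), 5 thick (y), hanging 47 mm down from a bracket on the hood's right (-y) side, its end 10 mm above the hood's lower edge. Axes are the hood's: x along it (open end at +x, which goes towards the tunnel), y left, z up. With the hood resting on the bed this point is 25 mm below the slot's mouth.
- hood_grip (a point): middle of the hood's handle: black bar 130 mm long (x), 20 wide (y), 18 tall, clear of the top by 26 mm; 99 mm above and 88 mm left (+y) of the tongue's end, axes the same. It is 109 mm above the hood's lower edge.
- hood: the machine's lift-off guard, a clear plastic box with no bottom and no far (+x) end, 336 mm long (x), 100 wide (y), 74 tall without the handle, walls 4 mm, about 450 g; starts standing on the table. Origin: middle of its lower edge's plane.
- start_top (a point): top of the round grey start button, 32 mm across, on the grey box at the right of the bed beside pocket1; pressed straight down.
- start (a joint): travel of the start button: 0 released, 0.006 m fully pressed (spring, about 5 N).
- jar: bystander: squat glass jar, 64 mm across, 85 mm tall; origin at its underside
- tin: bystander: small steel tin, 66 mm across, 75 mm tall; origin at its underside
- spatula: bystander: black-handled steel spatula, 240 mm long, lying flat; origin at its underside
- mould: bystander: white plastic ring mould, 84 mm across, 70 mm tall; origin at its underside
- roll: bystander: roll of paper labels on end, 90 mm across, 60 mm tall; origin at its underside
- brush: bystander: white-handled brush, 180 mm long, lying flat; origin at its underside
Mind the look-alikes: they are no part of the job. Leave any turquoise look-alike of the part that bears heart1_c alone.

How it is judged (in metres and radians):
On the way, in this order (a step that is already met when the one before it is completed fails the run):
1. every cheese stands on a single board in a pocket of the bed (((horizontal distance between heart1_c and pocket1 below 0.015 m and z of heart1_c in the frame of pocket1 between 0.029 and 0.037 m and angle between the x axis of heart1_c and the x axis of pocket1, either way round below 0.3 rad) or (horizontal distance between heart1_c and pocket2 below 0.015 m and z of heart1_c in the frame of pocket2 between 0.029 and 0.037 m and angle between the x axis of heart1_c and the x axis of pocket2, either way round below 0.3 rad) or (horizontal distance between heart1_c and pocket3 below 0.015 m and z of heart1_c in the frame of pocket3 between 0.029 and 0.037 m and angle between the x axis of heart1_c and the x axis of pocket3, either way round below 0.3 rad)) and ((horizontal distance between heart2_c and pocket1 below 0.015 m and z of heart2_c in the frame of pocket1 between 0.029 and 0.037 m and angle between the x axis of heart2_c and the x axis of pocket1, either way round below 0.3 rad) or (horizontal distance between heart2_c and pocket2 below 0.015 m and z of heart2_c in the frame of pocket2 between 0.029 and 0.037 m and angle between the x axis of heart2_c and the x axis of pocket2, either way round below 0.3 rad) or (horizontal distance between heart2_c and pocket3 below 0.015 m and z of heart2_c in the frame of pocket3 between 0.029 and 0.037 m and angle between the x axis of heart2_c and the x axis of pocket3, either way round below 0.3 rad)) and ((horizontal distance between heart3_c and pocket1 below 0.015 m and z of heart3_c in the frame of pocket1 between 0.029 and 0.037 m and angle between the x axis of heart3_c and the x axis of pocket1, either way round below 0.3 rad) or (horizontal distance between heart3_c and pocket2 below 0.015 m and z of heart3_c in the frame of pocket2 between 0.029 and 0.037 m and angle between the x axis of heart3_c and the x axis of pocket2, either way round below 0.3 rad) or (horizontal distance between heart3_c and pocket3 below 0.015 m and z of heart3_c in the frame of pocket3 between 0.029 and 0.037 m and angle between the x axis of heart3_c and the x axis of pocket3, either way round below 0.3 rad)) and angle between each of heart1_c, heart2_c, heart3_c's own z axis and vertical below 0.08 rad), for 0.3 s.
2. the guard hood is on and its tongue fully home in the interlock switch (z of tongue in the frame of slot below -0.02 m and horizontal distance between tongue and slot below 0.006 m and angle between the x axis of tongue and the x axis of slot, either way round below 0.06 rad and angle between tongue's own z axis and vertical below 0.05 rad), for 0.3 s.
3. the start button is pressed all the way with the guard on (all of step 2 and value of joint start above 0.0045 m), for 0.05 s.
At the end, for the whole second after the job is handed in: each cheese upright within 15 mm and 0.3 rad of a pocket, one board flat under it (centre 29 to 37 mm above the pocket floor); pockets without a cheese hold no board; tongue 20 mm or more into the slot, hood level, at rest; button released (all of step 1 and all of step 2 and (horizontal distance between any of heart1_c, heart2_c, heart3_c and pocket1 below 0.015 m or horizontal distance between each of board1_c, board2_c, board3_c, board4_c and pocket1 above 0.06 m) and (horizontal distance between any of heart1_c, heart2_c, heart3_c and pocket2 below 0.015 m or horizontal distance between each of board1_c, board2_c, board3_c, board4_c and pocket2 above 0.06 m) and (horizontal distance between any of heart1_c, heart2_c, heart3_c and pocket3 below 0.015 m or horizontal distance between each of board1_c, board2_c, board3_c, board4_c and pocket3 above 0.06 m) and linear speed of hood below 0.02 m/s and value of joint start below 0.002 m); the robot touches nothing.
It fails at once if a bystander is moved more than 4 cm (distance of any of jar, tin, spatula, mould, roll, brush from where it was at the start of the episode above 0.04 m).
It fails at once if start is pressed with the guard's tongue out of the switch (value of joint start above 0.0035 m and z of tongue in the frame of slot above -0.01 m).
Of heart1, heart2, heart3 only 2 to 3 are there at a start; the rules pass over those that are not, and their reading is None.
At some moment in a run one of hood may be knocked a few centimetres aside while the robot is not near it.
Once in a run the grip may slacken for a moment while it holds something.
It also fails if it takes over 210 s, if anything falls off the work surface, if the arm or the gripper's body presses on something with over 40 N, if the wrist force passes 120 N, or if a joint passes its speed limit or range.

## Working session

There is one attempt and no reset: what is moved stays moved. The work goes in short steps, Python scripts to look and compute and a tool call to move; the robot and the scene stay as the last step left them, time stands still between calls to the robot, and variables do not carry over. Pictures are saved under pics/ and viewed, at most 14 in all, crops included, and the job is handed in when it is done.

Besides the shell and the picture viewer there is one more tool, called after "Call:" as name([rows], argument=value, ...), one row to a line, values as JSON. play_rows: Moves the arm, as the interface text tells. Its arguments: {"type":"object","properties":{"series":{"type":"array","items":{"type":"array","items":{"type":"number"}}},"force":{"type":"number"}},"required":["series"]}

```bash
mkdir -p pics; cat > h.py <<'E'
from plant import *
import numpy as np, cv2
from scipy.spatial.transform import Rotation as R
def snap(n,f):
    c=get_calibration(n); im=camera(n); cv2.imwrite('pics/'+f+'.png',im[:,:,::-1]); return im,c
def ray(c,u,v):
    f=192/np.tan(np.radians(c['fovy'])/2); E=np.array(c['extrinsics'])
    d=E[:3,:3]@np.array([(u-c['cx'])/f,(v-c['cy'])/f,1]); return E[:3,3],d
def at(c,u,v,z):
    o,d=ray(c,u,v); return (o+d*(z-o[2])/d[2]).round(1)
def proj(c,p):
    f=192/np.tan(np.radians(c['fovy'])/2); E=np.array(c['extrinsics'])
    q=E[:3,:3].T@(np.array(p,float)-E[:3,3]); return (q[:2]/q[2]*f+[c['cx'],c['cy']]).round(1)
E
python3 - <<'E'
from h import *
for n in ['top','scene']:
    im,c=snap(n,n+'0'); cv2.imwrite(f'pics/{n}0b.png',cv2.resize(im[:,:,::-1],(800,600),interpolation=cv2.INTER_CUBIC)); print(n,c)
o=get_obs();print(o['ee_pos'],o['ee_rot'],o['ft_force'],o['gripper_width'])
E
```

```text
top {'fovy': 53.647726847858635, 'cx': 259.4028183173935, 'cy': 191.14249742673883, 'extrinsics': array([[ 5.16543752e-03, -9.92785573e-01,  1.19792001e-01,
         3.28451945e+02],
       [-9.99982915e-01, -4.80041127e-03,  3.33553337e-03,
        -4.39108058e+01],
       [-2.73641854e-03, -1.19807184e-01, -9.92793408e-01,
         1.44591141e+03],
       [ 0.00000000e+00,  0.00000000e+00,  0.00000000e+00,
         1.00000000e+00]])}
scene {'fovy': 45.31821505118589, 'cx': 253.30058144452224, 'cy': 198.14805840838474, 'extrinsics': array([[ 6.14161143e-01,  5.75307004e-01, -5.40211016e-01,
         1.24871720e+03],
       [ 7.89084637e-01, -4.58341716e-01,  4.08984483e-01,
        -6.40578783e+02],
       [-1.23096063e-02, -6.77454591e-01, -7.35461590e-01,
         1.16521521e+03],
       [ 0.00000000e+00,  0.00000000e+00,  0.00000000e+00,
         1.00000000e+00]])}
[ 151.7684368  -580.22764471  230.23797948] [-3.11414242e+00 -4.00466306e-01  1.57774632e-04] [ 0.62558624 -0.47517015  0.04841397] 85.38525429200544
```

View pics/top0b.png

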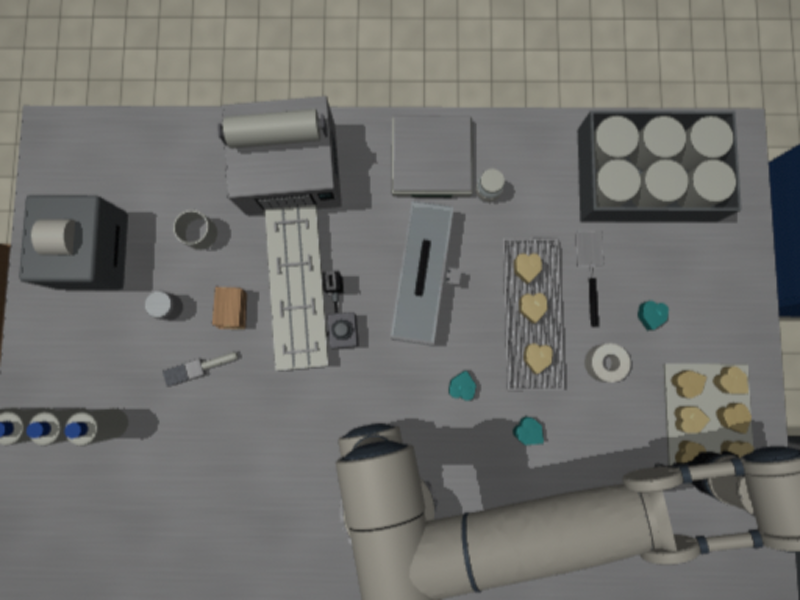

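View pics/scene0b.png

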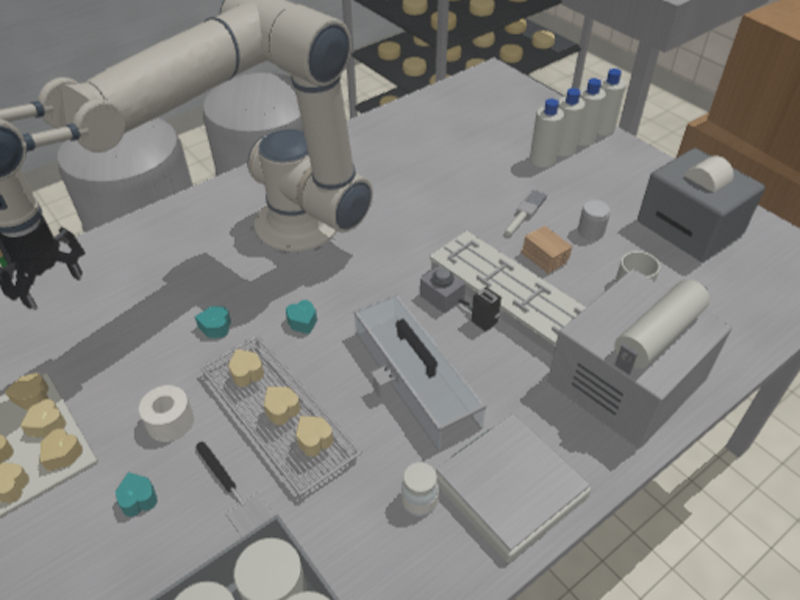

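The top view shows three pale cheeses on the wire rack at (529,266), (534,306) and (539,357), in 800-px coordinates. The look-alikes are:
- turquoise hearts at (462,386), (530,431) and (654,315)
- yellow cheeses on the tray at (690-740, 380-450)

I choose the three on the rack. The board stack is at (230,307), the bed at about (297,290), the switch at (332,282), the button at (342,328) and the hood at (423,272).

```bash
python3 - <<'E'
from h import *
c=get_calibration('top'); s=get_calibration('scene'); k=.64
for n,u,v,z in [('h3',529,266,68),('h2',534,306,68),('h1',539,357,68),('stackTL',215,288,56),('TR',244,289,56),('BR',243,327,56),('BL',214,325,56),('bar1n',302,350,58),('bar4',292,224,58),('bar2',298,308,58),('bar3',294,265,58),('bedNL',276,369,50),('bedNR',327,366,50),('bedFL',266,210,50),('slot',332,276,85),('btn',342,327,75),('hoodNL',392,340,74),('hoodNR',434,345,74),('hoodFR',453,207,74),('hoodFL',412,204,74),('handN',418,295,109),('handF',426,241,109),('tong',458,276,60),('jar',492,178,85),('roll',610,362,60),('spatN',594,322,10),('spatF',588,235,5),('rackNL',510,387,28),('rackNR',566,388,28),('rackFL',505,240,28),('tin',160,304,75),('mould',192,228,70),('brush',238,356,15),('boxNL',392,193,50),('tunnel',335,200,160)]:
    print(n,at(c,u*k,v*k,z))
im=camera('top')
a=cv2.resize(im[110:240,160:300,::-1],None,fx=4,fy=4,interpolation=cv2.INTER_CUBIC); cv2.imwrite('pics/crop1.png',a)
E
```

```text
h3 [ 573.5 -330.    68. ]
h2 [ 478.9 -339.8   68. ]
h1 [ 360.4 -348.9   68. ]
stackTL [519.4 411.4  56. ]
TR [517.3 342.6  56. ]
BR [427.3 341.5  56. ]
BL [431.7 409.9  56. ]
bar1n [374.1 201.2  58. ]
bar4 [674.6 233.   58. ]
bar2 [472.6 213.2  58. ]
bar3 [575.1 225.4  58. ]
bedNL [329.8 262.2  50. ]
bedNR [337.4 143.1  50. ]
bedFL [710.9 298.3  50. ]
slot [544.8 131.2  85. ]
btn [427.1 106.9  75. ]
hoodNL [397.7  -9.   74. ]
hoodNR [ 386.6 -106.    74. ]
hoodFR [ 713.6 -151.3   74. ]
hoodFL [720.5 -54.   74. ]
handN [498.3 -68.2 109. ]
handF [623.4 -86.2 109. ]
tong [ 550.2 -163.5   60. ]
jar [ 781.4 -243.1   85. ]
roll [ 349.9 -515.1   60. ]
spatN [ 446.9 -496.8   10. ]
spatF [ 663.3 -490.6    5. ]
rackNL [ 290.4 -287.7   28. ]
rackNR [ 288.8 -419.9   28. ]
rackFL [ 644.6 -281.2   28. ]
tin [478.6 531.6  75. ]
mould [660.9 467.7  70. ]
brush [360.4 362.3  15. ]
boxNL [754.5  -5.6  50. ]
tunnel [704.3 118.3 160. ]
```

View pics/crop1.png

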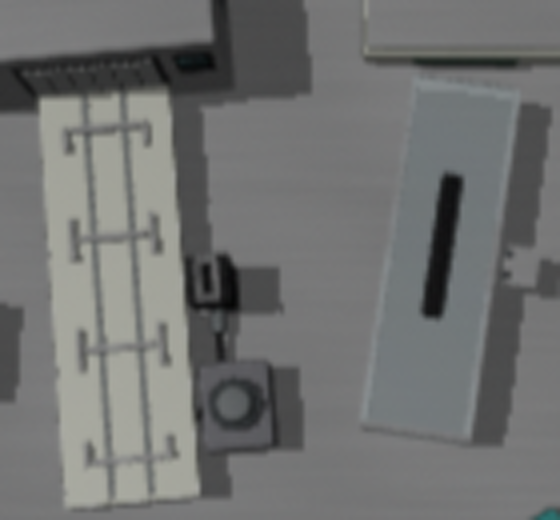

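The crop shows the four bed bars at rows 459, 347, 238 and 129, the switch slot at (207,278), the button at (236,402) and the hood handle from (432,315) to (452,177). The hood's tongue bracket is at about (522,266). Next I'll look from close with the wrist camera.

```bash
cat >> h.py <<'E'
def st():
    o=get_obs(); r=R.from_rotvec(o['ee_rot']).as_matrix(); return np.array(o['ee_pos']),r,o
def go(p,psi=None):
    """rows needed: turn first then shift (cm) to reach TCP p, tool x at yaw psi, tool down"""
    x,r,o=st(); cur=np.arctan2(r[1,0],r[0,0]); psi=cur if psi is None else psi
    psi=cur+(psi-cur+np.pi/2)%np.pi-np.pi/2
    T=np.array([[np.cos(psi),np.sin(psi),0],[np.sin(psi),-np.cos(psi),0],[0,0,-1]]).T
    rv=R.from_matrix(r.T@T).as_rotvec(); d=T.T@(np.array(p)-x)/10
    print('t',round(o['clock'],2),'pos',x.round(1),'psi',round(cur,3),'| turn',rv.round(3),'shift cm',d.round(2),'len/row',(np.linalg.norm(d)/4.17).round(1),'q6',round(o['q'][5],2),'w',round(o['gripper_width'],1),'F',np.round(o['ft_force'],1),'g',round(o['grip_force'],1))
E
python3 - <<'E'
from h import *
x,r,o=st(); c=get_calibration('wrist'); E=np.array(c['extrinsics'])
print(c['fovy'],c['cx'],c['cy'],(r.T@(E[:3,3]-x)).round(1),(r.T@E[:3,:3]).round(3))
go([470,-330,330],0.0)
c=get_calibration('top')
for u,v in [(132,459),(124.5,347),(116,238),(110,129)]: print(at(c,160+u/4,110+v/4,58))
print(at(c,160+207/4,110+278/4,86),at(c,160+236/4,110+402/4,75))
E
```

```text
68.57070512263726 254.2843385875636 189.03858912184586 [  82.7    0.4 -142.4] [[ 0.    -0.946 -0.323]
 [ 1.    -0.     0.001]
 [-0.001 -0.323  0.946]]
t 0.15 pos [ 151.8 -580.3  230.4] psi 0.256 | turn [-0.002  0.     0.256] shift cm [ 31.82 -25.03  -9.96] len/row 10.0 q6 -0.06 w 85.4 F [-0.4 -0.3  0.9] g 0.0
[371.4 202.1  58. ]
[473.9 211.7  58. ]
[575.5 222.3  58. ]
[678.9 230.8  58. ]
[534.2 133.5  86. ] [422.7 106.4  75. ]
```

Call:
play_rows([
  [0,0,0.085,3.5,-2.2,-0.9,100],
  [0,0,0.085,3.5,-2.2,-0.9,100],
  [0,0,0.086,3.5,-2.2,-0.9,100],
  [0,0,0,3.5,-2.5,-0.7,100],
  [0,0,0,3.5,-2.5,-0.7,100],
  [0,0,0,3.4,-2.5,-0.7,100],
  [0,0,0,3.4,-2.5,-0.7,100],
  [0,0,0,3.4,-2.4,-0.7,100],
  [0,0,0,3.4,-2.4,-0.7,100],
  [0,0,0,3,-2,-0.6,100],
])

```text
clock: 0.98
ee_pos: [474.5, -333.2, 305.0]
ee_rot: [-3.141, -0.001, -0.0]
ft_force: [0.3, -0.8, 0.3]
gripper_width: 85.6
grip_force: 0.0
```

```bash
python3 - <<'E'
from h import *
go([520,-330,300],0.0)
im,c=snap('wrist','w1'); cv2.imwrite('pics/w1b.png',cv2.resize(im[:,:,::-1],(800,600),interpolation=cv2.INTER_CUBIC)); np.save('w1c',c,allow_pickle=True)
E
```

```text
t 0.98 pos [ 474.5 -333.2  305. ] psi 0.001 | turn [-0.    -0.     0.001] shift cm [ 4.55 -0.32  0.5 ] len/row 1.1 q6 0.9 w 85.6 F [ 0.3 -0.8  0.3] g 0.0
```

View pics/w1b.png

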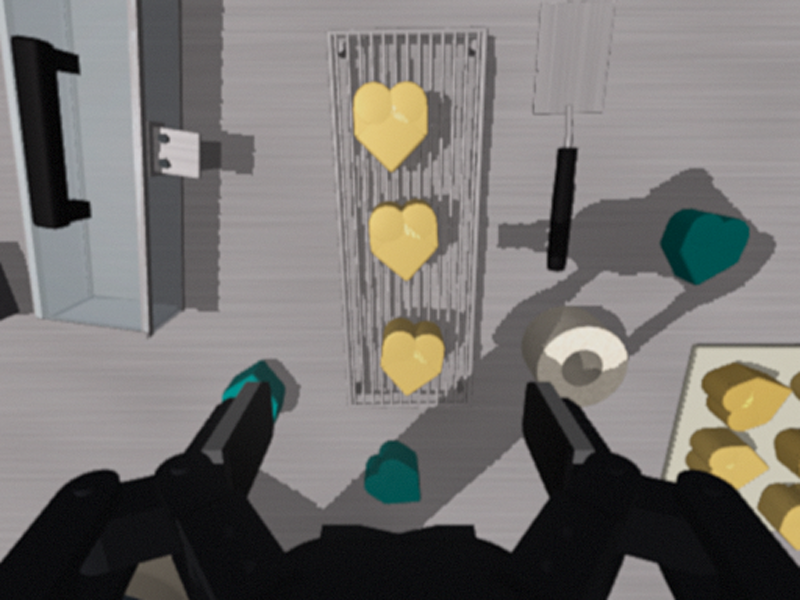

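The wrist view shows three yellow hearts on the rack, with tips at (390,171), (406,280) and (410,395), all close to aligned with x. The hood is at the left.

```bash
python3 - <<'E'
from h import *
c=np.load('w1c.npy',allow_pickle=True).item(); k=.64
for n,pts in dict(h3=[(390,171),(391,90),(353,110),(428,112)],h2=[(406,280),(403,208),(369,228),(438,230)],h1=[(410,395),(413,336),(381,352),(444,354)]).items():
    P=[at(c,u*k,v*k,68)[:2] for u,v in pts]; m=(P[2]+P[3])/2; d=m-P[0]
    print(n,[p.tolist() for p in P],'w',np.linalg.norm(P[2]-P[3]).round(1),'yaw',np.arctan2(d[1],d[0]).round(3),np.arctan2(P[1][1]-P[0][1],P[1][0]-P[0][0]).round(3),'ctr',(P[0]+35*d/np.linalg.norm(d)).round(1))
for u,v in [(32,38),(62,38),(68,226),(38,226)]: print('handle',at(c,u*k,v*k,109))
for u,v in [(160,126),(200,131),(199,177),(160,172)]: print('bracket',at(c,u*k,v*k,60),at(c,u*k,v*k,68))
for u,v in [(150,335),(130,0),(36,316)]: print('hoodcorner',at(c,u*k,v*k,74))
E
```

```text
h3 [[537.1, -327.9], [598.4, -329.0], [583.9, -298.7], [582.5, -358.4]] w 59.7 yaw -0.014 -0.018 ctr [ 572.1 -328.4]
h2 [[442.5, -341.9], [506.6, -338.9], [489.5, -309.5], [487.8, -369.3]] w 59.8 yaw 0.054 0.047 ctr [ 477.4 -340. ]
h1 [[323.9, -346.7], [387.5, -348.9], [370.8, -318.6], [368.8, -378.7]] w 60.1 yaw -0.042 -0.035 ctr [ 358.9 -348.2]
handle [625.8 -86.5 109. ]
handle [ 625.8 -106.8  109. ]
handle [498.2 -80.2 109. ]
handle [498.2 -57.1 109. ]
bracket [ 572.1 -138.9   60. ] [ 571.8 -142.9   68. ]
bracket [ 568.3 -171.2   60. ] [ 568.1 -174.6   68. ]
bracket [ 531.6 -165.1   60. ] [ 532.1 -168.6   68. ]
bracket [ 535.6 -132.6   60. ] [ 536.1 -136.7   68. ]
hoodcorner [ 391.1 -105.5   74. ]
hoodcorner [ 657.4 -138.9   74. ]
hoodcorner [409.9  -5.1  74. ]
```

The cheeses are measured; their widths come out at 60 mm as they should. Next I'll look at the bed and the board stack.

Call:
play_rows([
  [0,0,0,0.4,-4,0,100],
  [0,0,0,0.4,-4,0,100],
  [0,0,0,0.4,-4,0,100],
  [0,0,0,0.4,-4,0,100],
  [0,0,0,0.4,-4,0,100],
  [0,0,0,0.4,-4,0,100],
  [0,0,0,0.4,-4,0,100],
  [0,0,0,0.4,-4,0,100],
  [0,0,0,0.4,-4,0,100],
  [0,0,0,0.4,-4,0,100],
])

```text
clock: 1.87
ee_pos: [512.5, 66.7, 304.6]
ee_rot: [3.142, -0.0, -0.0]
ft_force: [1.2, -0.6, 0.1]
gripper_width: 85.2
grip_force: 0.0
```

Call:
play_rows([
  [0,0,0,0.4,-4,0,100],
  [0,0,0,0.4,-4,0,100],
  [0,0,0,0.4,-4,0,100],
  [0,0,0,0.4,-4,0,100],
  [0,0,0,0,-2.3,0,100],
  [0,0,0,0,0,0,100],
  [0,0,0,0,0,0,100],
])

```text
clock: 2.45
ee_pos: [528.6, 248.8, 303.7]
ee_rot: [3.141, 0.004, -0.003]
ft_force: [-0.3, -0.4, -0.2]
gripper_width: 85.4
grip_force: 0.0
```

```bash
python3 - <<'E'
from h import *
go([530,250,300],0.0)
im,c=snap('wrist','w2'); cv2.imwrite('pics/w2b.png',cv2.resize(im[:,:,::-1],(800,600),interpolation=cv2.INTER_CUBIC)); np.save('w2c',c,allow_pickle=True)
E
```

```text
t 2.45 pos [528.6 248.8 303.7] psi 0.002 | turn [0.001 0.002 0.002] shift cm [ 0.14 -0.12  0.37] len/row 0.1 q6 1.95 w 85.4 F [-0.3 -0.4 -0.2] g 0.0
```

View pics/w2b.png

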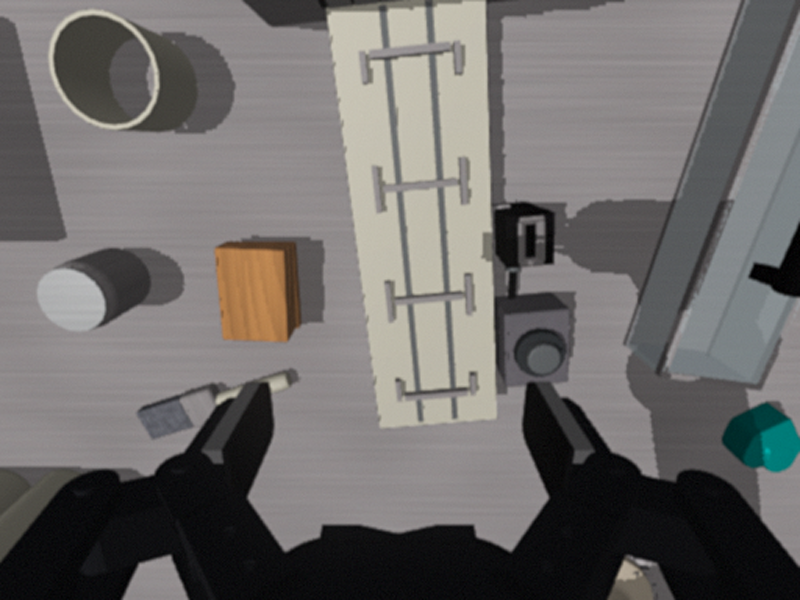

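The view shows bed bars from (369,53)-(458,45) down to (403,397)-(473,390). The board stack's top is at about (217-289, 247-340), the slot at (531,241) and the button at (544,354).

```bash
python3 - <<'E'
from h import *
c=np.load('w2c.npy',allow_pickle=True).item(); k=.64
g=[]
for n,a,b in [('4',(365,67),(459,57)),('3',(379,188),(464,180)),('2',(391,301),(470,294)),('1',(400,389),(474,382))]:
    P=[at(c,u*k,v*k,58)[:2] for u,v in (a,b)]; print('guide',n,P,'w',np.linalg.norm(P[0]-P[1]).round(1))
B=[]
for n,a,b in [('4',(369,53),(458,45)),('3',(384,189),(461,181)),('2',(395,301),(468,295)),('1',(403,397),(473,390))]:
    P=[at(c,u*k,v*k,58)[:2] for u,v in (a,b)]; d=P[0]-P[1]; m=(P[0]+P[1])/2;B.append(m); print('bar',n,m,'yaw',np.arctan2(-d[0],d[1]).round(3))
B=np.array(B);d=B[0]-B[3];print('axis yaw',np.arctan2(d[1],d[0]),'pitch',np.linalg.norm(np.diff(B,axis=0),axis=1))
for n,P,z in [('bedNL',(380,427),50),('bedNR',(496,418),50),('bedFL',(329,14),50),('bedFR',(486,0),50),('stTL',(216,244),56),('stTR',(296,241),56),('stBR',(287,341),56),('stBL',(222,338),56),('slotTL',(520,219),86),('TR',(541,217),86),('BR',(544,262),86),('BL',(525,264),86),('slotin1',(526,224),85),('slotin2',(536,223),85),('s3',(538,257),85),('s4',(529,258),85),('btn',(544,355),75)]: print(n,at(c,P[0]*k,P[1]*k,z)[:2])
im=cv2.imread('pics/w2.png')
a=cv2.resize(im[125:260,130:265],None,fx=3,fy=3,interpolation=cv2.INTER_CUBIC);b=cv2.resize(im[125:260,310:380],None,fx=3,fy=3,interpolation=cv2.INTER_CUBIC)
cv2.imwrite('pics/w2c.png',np.hstack([a,b]))
E
```

```text
guide 4 [array([669.5, 273.5]), array([676.8, 199.5])] w 74.4
guide 3 [array([576.1, 263.5]), array([583. , 190.7])] w 73.1
guide 2 [array([472.9, 253.4]), array([480. , 179.8])] w 73.9
guide 1 [array([378.9, 244.5]), array([387. , 170.6])] w 74.3
bar 4 [682.25 235.45] yaw 0.082
bar 3 [578.7 226.2] yaw 0.103
bar 2 [475.95 215.6 ] yaw 0.089
bar 1 [373.8  206.25] yaw 0.116
axis yaw 0.09438559793990998 pitch [103.96232491 103.29531693 102.57701984]
bedNL [328.2 265.5]
bedNR [339.4 143.2]
bedFL [707.7 301.3]
bedFR [717.5 179.4]
stTL [526.4 410.8]
stTR [529.3 338.7]
stBR [430.8 354.5]
stBL [433.9 417.2]
slotTL [554.2 147.5]
TR [555.9 130.5]
BR [518.1 123.9]
BL [516.3 139.8]
slotin1 [550.  141.9]
slotin2 [550.8 133.8]
s3 [522.2 129.1]
s4 [521.3 136.6]
btn [425.6 110.1]
```

View pics/w2c.png

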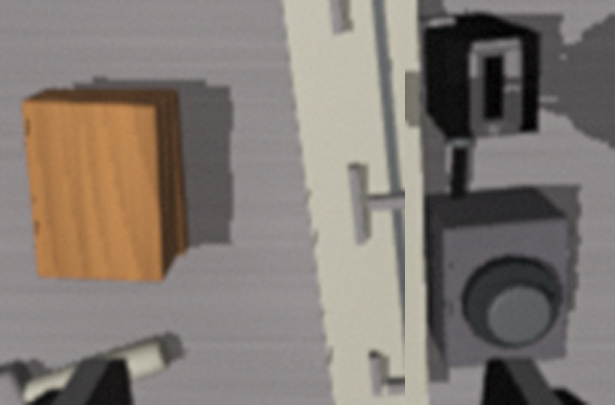

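The crop shows the top board's corners at (25,101), (157,103), (163,281) and (38,276), with the lower boards slightly offset to the right and far. The slot mouth is the dark rectangle at (494,87) inside its steel frame.

```bash
python3 - <<'E'
from h import *
c=np.load('w2c.npy',allow_pickle=True).item()
P=np.array([at(c,130+u/3-.3,125+v/3-.3,56)[:2] for u,v in [(25,101),(157,103),(163,281),(38,276)]]);print(P)
print('len',np.linalg.norm(P[0]-P[3]),np.linalg.norm(P[1]-P[2]),'w',np.linalg.norm(P[0]-P[1]),np.linalg.norm(P[3]-P[2]))
m=P.mean(0);d=(P[0]+P[1]-P[2]-P[3]);print('ctr',m,'yaw',np.arctan2(d[1],d[0]))
Q=np.array([at(c,310+(u-405)/3-.3,125+v/3-.3,85)[:2] for u,v in [(486,53),(503,54),(505,119),(488,121)]]);print('slot',Q,Q.mean(0))
print('btn',at(c,310+(519-405)/3,125+316/3,75),at(c,310+(519-405)/3,125+316/3,85))
go([m[0],m[1],130],np.arctan2(d[1],d[0]))
E
```

```text
[[523.3 411.5]
 [522.4 349.6]
 [430.6 354. ]
 [433.2 416.8]]
len 90.2557477394099 91.90538613160815 w 61.906542465235425 62.85379861233529
ctr [477.375 382.975] yaw -0.0532755423127642
slot [[551.3 142. ]
 [550.9 134.6]
 [522.3 130.8]
 [521.4 138.2]] [536.475 136.4  ]
btn [420.5 109.8  75. ] [425.6 113.6  85. ]
t 2.5 pos [528.8 247.7 304.2] psi 0.001 | turn [0.001 0.001 0.054] shift cm [ -5.86 -13.24  17.42] len/row 5.4 q6 1.95 w 85.6 F [ 0.1 -0.2 -0.3] g 0.0
```

Call:
play_rows([
  [0,0,0.054,0,0,0,100],
  [0,0,0,-0.98,-2.21,2.9,100],
  [0,0,0,-0.98,-2.21,2.9,100],
  [0,0,0,-0.98,-2.21,2.9,100],
  [0,0,0,-0.98,-2.21,2.9,100],
  [0,0,0,-0.97,-2.2,2.9,100],
  [0,0,0,-0.97,-2.2,2.92,100],
  [0,0,0,0,0,3,100],
  [0,0,0,0,0,3,100],
  [0,0,0,0,0,0,100],
])

```text
clock: 3.33
ee_pos: [474.9, 379.7, 62.9]
ee_rot: [3.133, -0.087, -0.014]
ft_force: [-1.1, -1.3, -1.6]
gripper_width: 85.5
grip_force: 0.0
```

```bash
python3 - <<'E'
from h import *
go([477.4,383,37],-.053)
im,c=snap('wrist','w3');
E
```

```text
t 3.33 pos [474.9 379.7  62.9] psi -0.055 | turn [ 0.008  0.009 -0.002] shift cm [ 0.24 -0.35  2.59] len/row 0.6 q6 2.25 w 85.5 F [-1.1 -1.3 -1.6] g 0.0
```

View pics/w3.png

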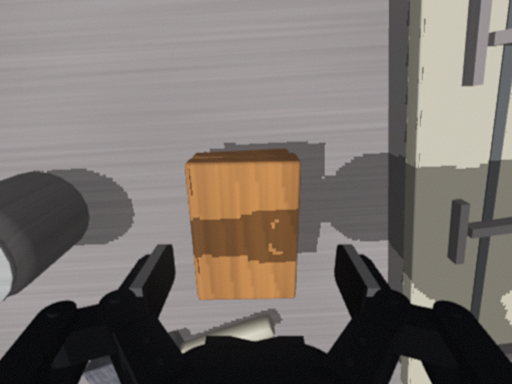

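The top board is seen from above, with corners (188,162), (300,161), (297,298) and (199,299), between the open fingers. I'll refine its position.

```bash
python3 - <<'E'
from h import *
c=get_calibration('wrist')
for z in (56,):
    P=np.array([at(c,u,v,z)[:2] for u,v in [(188,162),(300,161),(297,298),(199,299)]])
    print('len',np.linalg.norm(P[0]-P[3]),np.linalg.norm(P[1]-P[2]),'w',np.linalg.norm(P[0]-P[1]),np.linalg.norm(P[3]-P[2]))
    m=P.mean(0);d=(P[0]+P[1]-P[2]-P[3]);y=np.arctan2(d[1],d[0]);print(P,'ctr',m,'yaw',y)
go([m[0],m[1],37],y)
E
```

```text
len 93.13973373378303 93.12598992762442 w 62.07253821135398 64.97399479791899
[[524.6 413.7]
 [521.6 351.7]
 [428.5 353.9]
 [431.6 418.8]] ctr [476.575 384.525] yaw -0.03920612193084158
t 3.38 pos [476.1 380.4  66.7] psi -0.056 | turn [ 0.005  0.006 -0.017] shift cm [ 0.03 -0.42  2.97] len/row 0.7 q6 2.25 w 85.6 F [ 0.1 -0.4  0. ] g 0.0
```

Call:
play_rows([
  [0.005,0.006,-0.012,0,-0.4,1.5,100],
  [0,0,0,0,0,1.4,100],
  [0,0,0,0,0,0,100],
  [0,0,0,0,0,0,100],
])

```text
clock: 3.72
ee_pos: [478.2, 386.5, 42.1]
ee_rot: [-3.136, 0.068, -0.009]
ft_force: [-0.3, 0.8, 0.6]
gripper_width: 85.4
grip_force: 0.0
```

```bash
python3 - <<'E'
from h import *
go([476.6,384.2,37],-.045)
E
```

```text
t 3.72 pos [478.2 386.5  42.1] psi -0.043 | turn [-0.005 -0.006  0.002] shift cm [-0.15  0.23  0.51] len/row 0.1 q6 2.24 w 85.4 F [-0.3  0.8  0.6] g 0.0
```

Call:
play_rows([
  [-0.005,-0.006,0,-0.1,0.2,0.5,100],
  [0,0,0,0,0,0,100],
  [0,0,0,0,0,0,60],
  [0,0,0,0,0,0,40],
  [0,0,0,0,0,0,40],
  [0,0,0,0,0,0,40],
  [0,0,0,0,0,0,40],
  [0,0,0,0,0,0,40],
], force=40)

```text
clock: 4.38
ee_pos: [477.2, 385.6, 37.4]
ee_rot: [-3.14, 0.066, -0.002]
ft_force: [-0.2, 0.2, 4.6]
gripper_width: 63.1
grip_force: 45.8
```

```bash
python3 - <<'E'
from h import *
go([476.6,384.2,37],-.045)
im,c=snap('wrist','w4')
E
```

```text
t 4.38 pos [477.2 385.6  37.4] psi -0.042 | turn [-0.001 -0.001  0.003] shift cm [-0.05  0.14  0.04] len/row 0.0 q6 2.24 w 63.1 F [-0.2  0.2  4.6] g 45.8
```

View pics/w4.png

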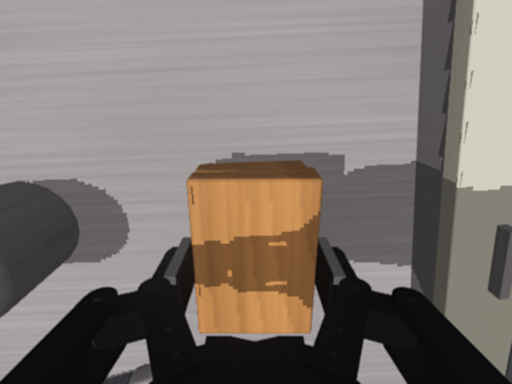

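The board is gripped at 63 mm, with the stack below it. I'll lift and check that only one board came up.

Call:
play_rows([
  [0,0,0,0,0,-0.5,40],
  [0,0,0,0,0,-1.5,40],
  [0,0,0,0,0,-3,40],
  [0,0,0,0,0,-3,40],
  [0,0,0,0,0,0,40],
  [0,0,0,0,0,0,40],
])

```text
clock: 4.93
ee_pos: [477.6, 386.0, 118.9]
ee_rot: [-3.138, 0.066, -0.005]
ft_force: [0.8, 0.3, -1.9]
gripper_width: 62.5
grip_force: 45.3
```

```bash
python3 - <<'E'
from h import *
go([631.2,230.7,130],.094)
im,c=snap('wrist','w5')
im,c=snap('scene','s5')
a=cv2.imread('pics/w5.png'); b=cv2.imread('pics/s5.png')
b=cv2.resize(b[60:220,240:400],(384,384),interpolation=cv2.INTER_CUBIC)
cv2.imwrite('pics/c5.png',np.hstack([a[:,100:],b]))
E
```

```text
t 4.93 pos [477.6 386.  118.9] psi -0.042 | turn [-0.002 -0.003 -0.136] shift cm [13.83 16.9  -1.11] len/row 5.2 q6 2.24 w 62.5 F [ 0.8  0.3 -1.9] g 45.3
```

View pics/c5.png

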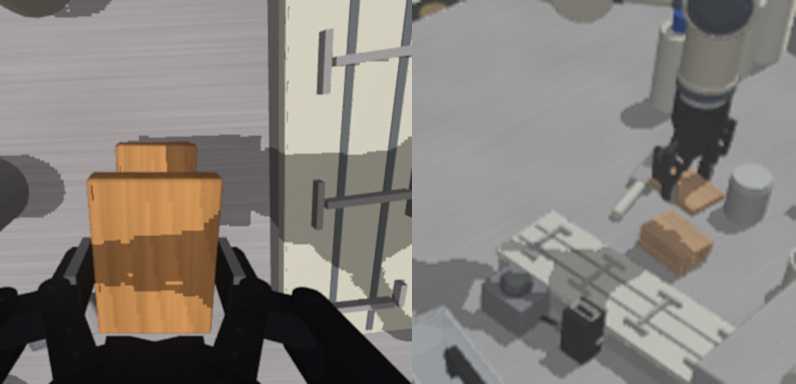

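One board is held and three remain in the stack. I'll compute the held board's offset in the tool frame.

```bash
cat >> h.py <<'E'
def held(c,px,dz=18.6):
    x,r,o=st(); E=np.array(c['extrinsics'])
    P=np.array([at(c,u,v,x[2]+dz) for u,v in px]); T=(P-x)@r
    d=T[0]+T[1]-T[2]-T[3]
    print('held ctr tool',T.mean(0).round(1),'yaw in tool',np.arctan2(d[1],d[0]).round(3),'len',np.linalg.norm(T[0]-T[3]).round(1),np.linalg.norm(T[1]-T[2]).round(1),'w',np.linalg.norm(T[0]-T[1]).round(1),np.linalg.norm(T[3]-T[2]).round(1))
E
python3 - <<'E'
from h import *
c=get_calibration('wrist')
held(c,[(189,180),(321,180),(312,332),(200,332)])
g=np.tan(0)
E
```

```text
held ctr tool [  0.3   1.3 -18.6] yaw in tool -0.008 len 89.3 89.4 w 60.7 63.1
```

```bash
python3 - <<'E'
from h import *
c=get_calibration('wrist')
for z in (58,62,66): print(z,at(c,424.5,62,z),at(c,418.5,204,z))
go([631.2,230.7,130],.094)
E
```

```text
58 [573.3 269.4  58. ] [473.4 258.6  58. ]
62 [573.  271.6  62. ] [475.1 261.1  62. ]
66 [572.7 273.9  66. ] [476.9 263.6  66. ]
t 5.03 pos [476.3 385.  115.2] psi -0.042 | turn [ 0.001  0.002 -0.136] shift cm [13.97 16.81 -1.48] len/row 5.3 q6 2.24 w 62.5 F [ 0.1 -0.6 -1.4] g 45.3
```

Call:
play_rows([
  [0,0,-0.068,0,0,0,40],
  [0,0,-0.068,0,0,0,40],
  [0,0,0,2.3,2.8,0,40],
  [0,0,0,2.3,2.8,0,40],
  [0,0,0,2.3,2.8,0,40],
  [0,0,0,2.3,2.8,0,40],
  [0,0,0,2.3,2.8,1,40],
  [0,0,0,2.4,2.8,1.5,40],
  [0,0,0,0,0,2,40],
  [0,0,0,0,0,0,40],
])

```text
clock: 5.87
ee_pos: [628.8, 228.0, 63.4]
ee_rot: [3.135, 0.142, -0.018]
ft_force: [-0.6, -0.3, -1.6]
gripper_width: 62.6
grip_force: 45.2
```

Call:
play_rows([
  [0,0,0,0,0,0,40],
  [0,0,0,0,0,0,40],
  [0,0,0,0,0,0,40],
])

```text
clock: 6.12
ee_pos: [630.7, 232.3, 72.8]
ee_rot: [-3.137, -0.15, -0.002]
ft_force: [-0.3, -0.0, -0.0]
gripper_width: 62.7
grip_force: 45.2
```

```bash
python3 - <<'E'
from h import *
go([631.2,230.7,50],.094)
im,c=snap('wrist','w6'); np.save('w6c',c,allow_pickle=True)
cv2.imwrite('pics/w6b.png',cv2.resize(im[:,:,::-1],(800,600),interpolation=cv2.INTER_CUBIC))
E
```

```text
t 6.12 pos [630.7 232.3  72.8] psi 0.095 | turn [-0.001 -0.001  0.001] shift cm [0.04 0.17 2.28] len/row 0.5 q6 1.78 w 62.7 F [-0.3 -0.  -0. ] g 45.2
```

View pics/w6b.png

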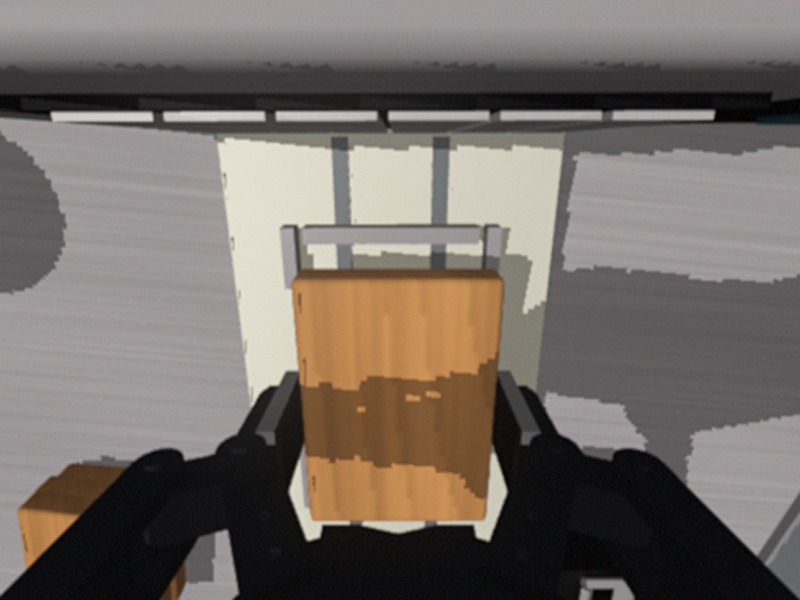

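The view shows the held board over pocket 3, parallel to the bed. The far bar is at rows 226-243, with the guide inner edges at columns 300 and 485.

```bash
python3 - <<'E'
from h import *
c=np.load('w6c.npy',allow_pickle=True).item(); k=.64
x,r,o=st()
for n,u,v,z in [('gLout',281,227,58),('gLin',299,227,58),('gRin',485,227,58),('gRout',501,227,58),('bar top far',391,226,58),('bar top near',391,231,58),('bar bottom',391,243,50),('bedL',234,250,50),('bedR',549,280,50),('bedL',242,330,50),('bedR',545,330,50)]:
    p=at(c,u*k,v*k,z); print(n,p,((p-x)@r).round(1))
held(c,[(294*k,279*k),(502*k,277*k),(487*k,520*k),(312*k,520*k)])
E
```

```text
gLout [681.5 278.5  58. ] [ 54.8 -41.1  15.4]
gLin [682.1 272.1  58. ] [ 54.7 -34.6  15.4]
gRin [688.5 205.6  58. ] [54.8 32.2 15.3]
gRout [689.  199.9  58. ] [54.7 37.9 15.3]
bar top far [685.6 239.3  58. ] [55.1 -1.6 15.3]
bar top near [683.8 239.1  58. ] [53.3 -1.6 15.3]
bar bottom [677.8 238.6  50. ] [47.3 -1.7 23.3]
bedL [669.3 298.3  50. ] [ 44.5 -61.9  23.3]
bedR [669.  175.6  50. ] [32.5 60.2 23.2]
bedL [636.1 295.8  50. ] [ 11.2 -62.6  23.3]
bedR [647.9 172.8  50. ] [11.2 61.  23.2]
held ctr tool [  0.5   1.1 -18.6] yaw in tool -0.007 len 90.2 90.9 w 60.8 62.9
```

Call:
play_rows([
  [0,0,0,0,-0.2,0,40],
  [0,0,0,0,0,0.8,40],
  [0,0,0,0,0,0.6,40],
  [0,0,0,0,0,0.5,40],
  [0,0,0,0,0,0.4,40],
  [0,0,0,0,0,0.2,40],
  [0,0,0,0,0,0.1,40],
  [0,0,0,0,0,0,40],
  [0,0,0,0,0,0,40],
])

```text
clock: 6.92
ee_pos: [630.9, 233.0, 45.5]
ee_rot: [3.138, 0.147, 0.001]
ft_force: [-0.1, 0.3, -1.5]
gripper_width: 63.0
grip_force: 45.2
```

```bash
python3 - <<'E'
from h import *
go([630.5,234.5,45.4],.094)
E
```

```text
t 6.92 pos [630.9 233.   45.5] psi 0.094 | turn [ 0. -0. -0.] shift cm [-0.03 -0.15  0.01] len/row 0.0 q6 1.78 w 63.0 F [-0.1  0.3 -1.5] g 45.2
```

Call:
play_rows([
  [0,0,0,0,0,0.1,40],
  [0,0,0,0,0,0.1,40],
  [0,0,0,0,0,0,40],
  [0,0,0,0,0,0,40],
])

```text
clock: 7.25
ee_pos: [631.0, 233.0, 45.4]
ee_rot: [-3.138, -0.147, -0.002]
ft_force: [-3.4, -2.7, 6.8]
gripper_width: 62.6
grip_force: 46.0
```

Call:
play_rows([
  [0,0,0,0,0,-0.1,100],
  [0,0,0,0,0,0,100],
  [0,0,0,0,0,0,100],
  [0,0,0,0,0,0,100],
  [0,0,0,0,0,-1.5,100],
  [0,0,0,0,0,-2.5,100],
  [0,0,0,0,0,-3,100],
  [0,0,0,0,0,0,100],
  [0,0,0,0,0,0,100],
  [0,0,0,0,0,0,100],
])

```text
clock: 8.08
ee_pos: [630.7, 233.0, 114.0]
ee_rot: [3.138, 0.147, -0.0]
ft_force: [0.8, -0.7, 0.2]
gripper_width: 85.3
grip_force: 0.0
```

```bash
python3 - <<'E'
from h import *
im,c=snap('wrist','w7'); np.save('w7c',c,allow_pickle=True)
go([477,385,115],-.042)
E
```

```text
t 8.13 pos [630.2 232.9 112.9] psi 0.094 | turn [0.001 0.002 0.136] shift cm [-15.94 -14.56  -0.21] len/row 5.2 q6 1.78 w 85.7 F [ 0.9 -0.6 -1.3] g 0.0
```

View pics/w7.png

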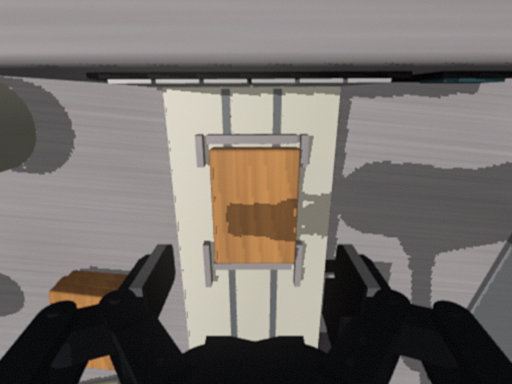

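Board 1 is seated cleanly between the bars and guides of pocket 3. On to the next board.

Call:
play_rows([
  [0,0,0.068,0,0,0,100],
  [0,0,0.068,0,0,0,100],
  [0,0,0,-2.6,-2.4,0,100],
  [0,0,0,-2.7,-2.5,0,100],
  [0,0,0,-2.7,-2.5,0,100],
  [0,0,0,-2.7,-2.4,0,100],
  [0,0,0,-2.7,-2.4,0,100],
  [0,0,0,-2.5,-2.4,0,100],
  [0,0,0,0,0,0,100],
  [0,0,0,0,0,0,100],
])

```text
clock: 8.97
ee_pos: [476.2, 386.5, 112.7]
ee_rot: [3.139, -0.061, -0.003]
ft_force: [0.6, -0.2, 0.4]
gripper_width: 85.3
grip_force: 0.0
```

Call:
play_rows([
  [0,0,0,0,0,0,100],
  [0,0,0,0,0,0,100],
  [0,0,0,0,0,0,100],
])

```text
clock: 9.22
ee_pos: [478.9, 384.5, 113.9]
ee_rot: [3.14, -0.069, -0.001]
ft_force: [-0.1, 0.2, 0.2]
gripper_width: 85.6
grip_force: 0.0
```

```bash
python3 - <<'E'
from h import *
im,c=snap('wrist','w8'); np.save('w8c',c,allow_pickle=True)
h=cv2.cvtColor(im,cv2.COLOR_RGB2HSV); m=((h[...,0]>8)&(h[...,0]<20)&(h[...,1]>110)&(h[...,2]>50)).astype(np.uint8)
m[:,:130]=0; m[:,380:]=0
n,l,s,_=cv2.connectedComponentsWithStats(m); i=1+np.argmax(s[1:,4]); print(s[i])
for r in range(s[i][1],s[i][1]+s[i][3],8):
    u=np.where(l[r]==i)[0]; print(r,u.min(),u.max(),im[r,[u.min()+6,u.mean().astype(int),u.max()-6],0])
go([477,385,28],-.042)
E
```

```text
[ 213  144   83  108 8209]
144 263 286 [82 78 76]
152 213 295 [184 181 172]
160 214 294 [179 179 173]
168 214 294 [180 178 168]
176 215 293 [177 176 170]
184 215 293 [176 170  99]
192 216 292 [184 112 111]
200 216 291 [183 114 113]
208 216 291 [181 113 114]
216 216 291 [180 186 178]
224 216 290 [179 190 172]
232 217 290 [177 188 171]
240 217 289 [176 186 165]
248 217 288 [174 186 163]
t 9.27 pos [478.9 384.6 114.1] psi -0.044 | turn [ 0.001  0.    -0.002] shift cm [-0.19 -0.03  8.61] len/row 2.1 q6 2.24 w 85.3 F [-0.1 -0.4  1. ] g 0.0
```

```bash
cat >> h.py <<'E'
def top4(c,px,z):
    P=np.array([at(c,u,v,z)[:2] for u,v in px]); d=P[0]+P[1]-P[2]-P[3]; y=np.arctan2(d[1],d[0])
    print('ctr',P.mean(0).round(1),'yaw',y.round(3),'len',np.linalg.norm(P[0]-P[3]).round(1),np.linalg.norm(P[1]-P[2]).round(1),'w',np.linalg.norm(P[0]-P[1]).round(1),np.linalg.norm(P[3]-P[2]).round(1)); return P.mean(0),y
E
python3 - <<'E'
from h import *
c=np.load('w8c.npy',allow_pickle=True).item(); im=cv2.imread('pics/w8.png')
for col in (225,250,280): print([int(v) for v in im[142:156,col,2]],[int(v) for v in im[246:256,col,2]])
m,y=top4(c,[(213,150),(296,150),(289,252),(217,252)],42)
go([m[0],m[1],23.4],y)
E
```

```text
[130, 107, 92, 80, 93, 124, 153, 170, 173, 174, 172, 171, 173, 172] [178, 176, 178, 178, 167, 152, 147, 146, 146, 144]
[95, 94, 92, 82, 88, 117, 151, 170, 178, 177, 179, 178, 177, 178] [183, 181, 183, 181, 173, 157, 145, 143, 146, 147]
[91, 82, 76, 76, 79, 102, 147, 177, 188, 191, 190, 191, 190, 191] [163, 165, 161, 162, 160, 149, 141, 146, 146, 147]
ctr [475.4 384.3] yaw -0.059 len 89.5 89.7 w 63.8 62.7
t 9.27 pos [478.9 384.6 114.1] psi -0.044 | turn [0.001 0.    0.015] shift cm [-0.35  0.05  9.07] len/row 2.2 q6 2.24 w 85.3 F [-0.1 -0.4  1. ] g 0.0
```

Call:
play_rows([
  [0,0,0.014,-0.26,0,0,100],
  [0,0,0,0,0,3,100],
  [0,0,0,0,0,3,100],
  [0,0,0,0,0,1.8,100],
  [0,0,0,0,0,0.9,100],
  [0,0,0,0,0,0.37,100],
  [0,0,0,0,0,0,100],
  [0,0,0,0,0,0,100],
  [0,0,0,0,0,0,100],
])

```text
clock: 10.02
ee_pos: [476.5, 386.4, 26.0]
ee_rot: [-3.138, 0.089, -0.004]
ft_force: [0.1, 0.0, 0.9]
gripper_width: 85.5
grip_force: 0.0
```

Call:
play_rows([
  [0,0,0,0,0,0,60],
  [0,0,0,0,0,0,40],
  [0,0,0,0,0,0,40],
  [0,0,0,0,0,0,40],
  [0,0,0,0,0,0,40],
  [0,0,0,0,0,0,40],
], force=40)

```text
clock: 10.52
ee_pos: [476.1, 386.3, 25.5]
ee_rot: [-3.139, 0.088, -0.003]
ft_force: [-0.5, 0.1, 5.8]
gripper_width: 62.9
grip_force: 45.1
```

Call:
play_rows([
  [0,0,0,0,0,-0.5,40],
  [0,0,0,0,0,-1.5,40],
  [0,0,0,0,0,-3,40],
  [0,0,0,0,0,-3,40],
  [0,0,0,0,0,-1,40],
  [0,0,0,0,0,0,40],
  [0,0,0,0,0,0,40],
  [0,0,0,0,0,0,40],
  [0,0,0,0,0,0,40],
])

```text
clock: 11.27
ee_pos: [474.5, 385.0, 110.9]
ee_rot: [3.138, -0.088, -0.005]
ft_force: [-0.1, -0.5, -1.6]
gripper_width: 63.0
grip_force: 44.5
```

```bash
cat >> h.py <<'E'
def seg(im,c0=130,c1=380):
    h=cv2.cvtColor(im,cv2.COLOR_RGB2HSV); m=((h[...,0]>8)&(h[...,0]<20)&(h[...,1]>110)&(h[...,2]>50)).astype(np.uint8)
    m[:,:c0]=0; m[:,c1:]=0
    n,l,s,_=cv2.connectedComponentsWithStats(m); i=1+np.argmax(s[1:,4]); print(s[i]); b=s[i]
    for r in range(b[1],b[1]+b[3],12):
        u=np.where(l[r]==i)[0]; print((r,int(u.min()),int(u.max())),end=' ')
    print()
    for col in (225,250,280):
        g=im[:,col,0].astype(int); d=np.abs(np.diff(g)); print('edges',col,[(int(r),int(g[r]),int(g[r+1])) for r in np.where(d>20)[0] if 100<r<350])
E
python3 - <<'E'
from h import *
im,c=snap('wrist','w9'); seg(im); seg(cv2.imread('pics/w5.png')[:,:,::-1])
go([527.3,223.7,115],.094)
E
```

```text
[  188   139   134   191 21741]
(139, 265, 286) (151, 212, 289) (163, 213, 289) (175, 190, 319) (187, 189, 320) (199, 190, 319) (211, 191, 318) (223, 191, 317) (235, 192, 316) (247, 193, 315) (259, 194, 315) (271, 195, 314) (283, 196, 312) (295, 197, 311) (307, 197, 310) (319, 199, 309) 
edges 225 [(137, 162, 140), (138, 140, 108), (141, 98, 135), (142, 135, 170), (168, 185, 152), (169, 152, 103), (175, 120, 153), (176, 153, 176), (238, 199, 173), (239, 173, 134), (281, 126, 162), (282, 162, 189), (334, 168, 131), (335, 131, 60), (336, 60, 17)]
edges 250 [(135, 161, 140), (136, 140, 110), (140, 98, 128), (141, 128, 167), (142, 167, 189), (168, 195, 159), (169, 159, 107), (175, 118, 155), (176, 155, 176), (230, 195, 169), (231, 169, 132), (286, 135, 172), (287, 172, 203), (339, 150, 105), (340, 105, 42), (341, 42, 15)]
edges 280 [(134, 161, 139), (135, 139, 110), (175, 124, 160), (176, 160, 182), (229, 196, 167), (230, 167, 131), (288, 135, 170), (289, 170, 202), (328, 195, 174), (334, 158, 123), (335, 123, 56), (336, 56, 19)]
[  187   142   136   191 22228]
(142, 266, 287) (154, 216,
[... 471 characters left out ...]
 56), (336, 56, 20)]
edges 250 [(136, 160, 139), (137, 139, 108), (144, 109, 150), (145, 150, 183), (171, 179, 133), (172, 133, 97), (177, 103, 126), (178, 126, 159), (234, 196, 171), (235, 171, 132), (290, 134, 171), (291, 171, 201), (339, 152, 104), (340, 104, 38), (341, 38, 17)]
edges 280 [(136, 138, 106), (177, 108, 135), (178, 135, 166), (179, 166, 187), (233, 195, 169), (234, 169, 131), (280, 133, 166), (281, 166, 199), (283, 200, 171), (284, 171, 138), (292, 137, 174), (293, 174, 201), (334, 159, 124), (335, 124, 52), (336, 52, 16)]
t 11.32 pos [474.6 385.1 111.2] psi -0.056 | turn [ 0.002  0.003 -0.15 ] shift cm [ 3.73 16.56 -0.38] len/row 4.1 q6 2.25 w 62.9 F [-0.7 -0.6 -1.1] g 44.5
```

Call:
play_rows([
  [0.001,0.001,-0.075,0,0,0,40],
  [0.001,0.002,-0.075,0,0,0,40],
  [0,0,0,0.9,4,0,40],
  [0,0,0,0.9,4,0,40],
  [0,0,0,0.9,4,0,40],
  [0,0,0,0.7,3,0,40],
  [0,0,0,0.3,1.56,2,40],
  [0,0,0,0,0,2,40],
  [0,0,0,0,0,0,40],
  [0,0,0,0,0,0,40],
])

```text
clock: 12.15
ee_pos: [526.5, 223.8, 71.3]
ee_rot: [-3.137, -0.147, 0.003]
ft_force: [0.3, -0.2, -0.4]
gripper_width: 62.8
grip_force: 44.5
```

Call:
play_rows([
  [0,0,0,0,0,0,40],
  [0,0,0,0,0,0,40],
])

```text
clock: 12.32
ee_pos: [528.3, 225.3, 74.9]
ee_rot: [-3.136, -0.149, -0.007]
ft_force: [0.3, -0.2, -0.5]
gripper_width: 62.8
grip_force: 44.5
```

```bash
python3 - <<'E'
from h import *
go([527.0,223.7,47.5],.094)
E
```

```text
t 12.32 pos [528.3 225.3  74.9] psi 0.095 | turn [-0.002 -0.005  0.001] shift cm [-0.14  0.15  2.74] len/row 0.7 q6 1.82 w 62.8 F [ 0.3 -0.2 -0.5] g 44.5
```

Call:
play_rows([
  [0,0,0,-0.05,0.05,0.7,40],
  [0,0,0,0,0,0.7,40],
  [0,0,0,0,0,0.6,40],
  [0,0,0,0,0,0.4,40],
  [0,0,0,0,0,0.2,40],
  [0,0,0,0,0,0.1,40],
  [0,0,0,0,0,0.1,40],
  [0,0,0,0,0,0,40],
  [0,0,0,0,0,0,40],
  [0,0,0,0,0,0,40],
])

```text
clock: 13.15
ee_pos: [527.4, 224.0, 47.4]
ee_rot: [-3.136, -0.148, -0.005]
ft_force: [-5.4, -1.7, 8.8]
gripper_width: 63.0
grip_force: 45.6
```

Contact is at the expected height (47.4 mm). Release.

Call:
play_rows([
  [0,0,0,0,0,-0.1,100],
  [0,0,0,0,0,0,100],
  [0,0,0,0,0,0,100],
  [0,0,0,0,0,0,100],
  [0,0,0,0,0,-1.5,100],
  [0,0,0,0,0,-2.5,100],
  [0,0,0,0,0,-2.5,100],
  [0,0,0,0,0,0,100],
  [0,0,0,0,0,0,100],
  [0,0,0,0,0,0,100],
])

```text
clock: 13.98
ee_pos: [527.1, 223.7, 110.9]
ee_rot: [-3.136, -0.147, -0.004]
ft_force: [-0.5, 0.5, -0.3]
gripper_width: 85.7
grip_force: 0.0
```

```bash
python3 - <<'E'
from h import *
im,c=snap('wrist','w10'); np.save('w10c',c,allow_pickle=True)
seg(im)
go([475.5,385,111],-.055)
E
```

```text
[  201     0   109   133 13379]
(0, 201, 309) (12, 202, 308) (24, 203, 308) (36, 203, 307) (48, 204, 306) (60, 205, 306) (72, 205, 305) (84, 206, 304) (96, 207, 304) (108, 207, 303) (120, 208, 303) (132, 276, 277) 
edges 225 [(130, 170, 148), (131, 148, 123), (135, 97, 127), (136, 127, 160), (145, 140, 115), (146, 115, 94), (148, 93, 118), (149, 118, 151), (150, 151, 175), (225, 120, 146), (226, 146, 168), (263, 186, 162), (264, 162, 123), (266, 126, 149), (271, 154, 179), (272, 179, 200), (334, 202, 160), (335, 160, 73), (336, 73, 22)]
edges 250 [(130, 180, 156), (132, 149, 170), (134, 160, 113), (136, 121, 153), (145, 189, 167), (146, 167, 112), (149, 113, 152), (150, 152, 173), (205, 200, 172), (206, 172, 133), (236, 130, 163), (237, 163, 190), (264, 169, 128), (271, 156, 179), (272, 179, 200), (339, 186, 132), (340, 132, 49), (341, 49, 18)]
edges 280 [(130, 192, 168), (131, 168, 131), (132, 131, 106), (135, 95, 129), (136, 129, 153), (144, 145, 124), (145, 124, 103), (148, 91, 121), (149, 121, 159), (150, 159, 186), (200, 189, 163), (201, 163, 127), (241, 119, 151), (242, 151, 175), (263, 190, 168), (264, 168, 133), (271, 161, 185), (334, 200, 159), (335, 159, 73), (336, 73, 17)]
t 14.03 pos [526.8 223.6 110.1] psi 0.094 | turn [-0.001 -0.001  0.149] shift cm [ -6.01 -15.84  -0.09] len/row 4.1 q6 1.82 w 85.3 F [ 0.3 -0.3 -0.5] g 0.0
```

The edge profile matches the seated board in pocket 3. Third board next.

Call:
play_rows([
  [0,0,0.075,0,0,0,100],
  [0,0,0.074,0,0,0,100],
  [0,0,0,-1.5,-3.96,0,100],
  [0,0,0,-1.5,-3.96,0,100],
  [0,0,0,-1.5,-3.96,0,100],
  [0,0,0,-1.5,-3.96,0,100],
  [0,0,0,0,0,0,100],
  [0,0,0,0,0,0,100],
  [0,0,0,0,0,0,100],
  [0,0,0,0,0,0,100],
])

```text
clock: 14.87
ee_pos: [477.2, 381.4, 110.8]
ee_rot: [-3.14, 0.088, -0.003]
ft_force: [0.5, -0.2, -0.8]
gripper_width: 85.9
grip_force: 0.0
```

```bash
python3 - <<'E'
from h import *
im,c=snap('wrist','w11'); np.save('w11c',c,allow_pickle=True)
seg(im)
go([475.5,385,11],-.055)
E
```

```text
[ 208  143   78  103 7472]
(143, 263, 283) (155, 208, 285) (167, 209, 285) (179, 210, 284) (191, 212, 284) (203, 213, 285) (215, 214, 285) (227, 215, 285) (239, 216, 284) 
edges 225 [(140, 144, 122), (141, 122, 97), (145, 89, 119), (146, 119, 158), (293, 148, 124), (294, 124, 94), (334, 146, 114), (335, 114, 52), (336, 52, 16)]
edges 250 [(140, 125, 100), (144, 91, 116), (145, 116, 160), (187, 140, 115), (205, 121, 148), (206, 148, 176), (286, 128, 96), (308, 172, 151), (339, 132, 91), (340, 91, 33)]
edges 280 [(138, 124, 97), (143, 79, 102), (144, 102, 135), (145, 135, 158), (178, 162, 136), (179, 136, 106), (206, 115, 143), (207, 143, 168), (334, 146, 109), (335, 109, 50), (336, 50, 17)]
t 14.92 pos [477.5 381.3 111.2] psi -0.057 | turn [-0.001 -0.002 -0.002] shift cm [-0.22 -0.36 10.02] len/row 2.4 q6 2.25 w 85.3 F [0.7 0.5 0.1] g 0.0
```

```bash
python3 - <<'E'
from h import *
c=np.load('w11c.npy',allow_pickle=True).item()
m,y=top4(c,[(207.5,146),(286,144.5),(284,246),(217,246)],28)
go([m[0],m[1],10.5],y)
E
```

```text
ctr [474.8 385.6] yaw -0.028 len 91.1 92.4 w 63.0 60.8
t 14.92 pos [477.5 381.3 111.2] psi -0.057 | turn [-0.001 -0.002 -0.029] shift cm [-0.28 -0.42 10.07] len/row 2.4 q6 2.25 w 85.3 F [0.7 0.5 0.1] g 0.0
```

Call:
play_rows([
  [0,0,-0.025,-0.25,-0.4,0,100],
  [0,0,0,0,0,3,100],
  [0,0,0,0,0,3,100],
  [0,0,0,0,0,2.2,100],
  [0,0,0,0,0,1.2,100],
  [0,0,0,0,0,0.5,100],
  [0,0,0,0,0,0.1,100],
  [0,0,0,0,0,0,100],
  [0,0,0,0,0,0,100],
])

```text
clock: 15.67
ee_pos: [476.1, 387.6, 14.0]
ee_rot: [-3.137, 0.048, -0.009]
ft_force: [0.1, 0.1, -0.5]
gripper_width: 85.4
grip_force: 0.0
```

Call:
play_rows([
  [0,0,0,0,0,0,60],
  [0,0,0,0,0,0,40],
  [0,0,0,0,0,0,40],
  [0,0,0,0,0,0,40],
  [0,0,0,0,0,0,40],
  [0,0,0,0,0,0,40],
], force=40)

```text
clock: 16.17
ee_pos: [475.8, 387.7, 13.7]
ee_rot: [-3.137, 0.047, -0.008]
ft_force: [-0.3, -0.7, 6.6]
gripper_width: 62.5
grip_force: 45.1
```

Call:
play_rows([
  [0,0,0,0,0,-0.5,40],
  [0,0,0,0,0,-1.5,40],
  [0,0,0,0,0,-3,40],
  [0,0,0,0,0,-3,40],
  [0,0,0,0,0,-2,40],
  [0,0,0,0,0,0,40],
  [0,0,0,0,0,0,40],
  [0,0,0,0,0,0,40],
  [0,0,0,0,0,0,40],
])

```text
clock: 16.92
ee_pos: [473.9, 386.2, 109.4]
ee_rot: [3.141, -0.047, 0.0]
ft_force: [-0.2, 0.6, -0.5]
gripper_width: 62.7
grip_force: 44.4
```

```bash
python3 - <<'E'
from h import *
im,c=snap('wrist','w12'); seg(im)
go([423.3,214,110],.094)
E
```

```text
[  189   139   131   190 21054]
(139, 284, 288) (151, 218, 290) (163, 219, 290) (175, 193, 316) (187, 190, 319) (199, 191, 318) (211, 192, 317) (223, 193, 316) (235, 194, 315) (247, 194, 314) (259, 195, 313) (271, 196, 313) (283, 197, 311) (295, 198, 310) (307, 199, 309) (319, 200, 309) 
edges 225 [(139, 145, 110), (141, 103, 139), (142, 139, 173), (169, 190, 168), (170, 168, 126), (171, 126, 94), (176, 118, 144), (177, 144, 170), (238, 198, 173), (239, 173, 135), (281, 162, 188), (334, 163, 127), (335, 127, 58), (336, 58, 19)]
edges 250 [(137, 160, 139), (138, 139, 104), (140, 94, 129), (141, 129, 169), (142, 169, 190), (169, 205, 184), (170, 184, 136), (171, 136, 101), (176, 115, 145), (177, 145, 168), (230, 196, 172), (231, 172, 132), (285, 138, 170), (286, 170, 203), (339, 149, 101), (340, 101, 40), (341, 40, 16)]
edges 280 [(137, 164, 137), (138, 137, 95), (176, 117, 153), (177, 153, 178), (230, 195, 168), (231, 168, 130), (275, 130, 168), (276, 168, 200), (278, 199, 175), (279, 175, 137), (285, 131, 168), (286, 168, 199), (334, 162, 125), (335, 125, 57), (336, 57, 19)]
t 16.97 pos [473.9 386.2 109.4] psi -0.03 | turn [ 0.     0.    -0.124] shift cm [-6.65 16.67 -0.06] len/row 4.3 q6 2.23 w 62.7 F [-0.5  0.4 -1.3] g 44.4
```

Call:
play_rows([
  [0,0,-0.062,0,0,0,40],
  [0,0,-0.062,0,0,0,40],
  [0,0,0,-1.5,3.7,0,40],
  [0,0,0,-1.5,3.7,0,40],
  [0,0,0,-1.5,3.7,0,40],
  [0,0,0,-1.4,3.6,0,40],
  [0,0,0,-0.75,1.97,1.5,40],
  [0,0,0,0,0,1.5,40],
  [0,0,0,0,0,0,40],
  [0,0,0,0,0,0,40],
])

```text
clock: 17.8
ee_pos: [423.3, 214.2, 79.8]
ee_rot: [-3.137, -0.146, -0.0]
ft_force: [1.0, -0.2, -0.4]
gripper_width: 62.8
grip_force: 44.4
```

Call:
play_rows([
  [0,0,0,0,0,0,40],
  [0,0,0,0,0,0,40],
  [0,0,0,0,0,0,40],
])

```text
clock: 18.05
ee_pos: [424.7, 215.4, 82.1]
ee_rot: [-3.136, -0.149, -0.006]
ft_force: [0.8, 0.3, -0.2]
gripper_width: 62.8
grip_force: 44.4
```

```bash
python3 - <<'E'
from h import *
go([423.4,214,49.7],.094)
E
```

```text
t 18.05 pos [424.7 215.4  82.1] psi 0.095 | turn [-0.002 -0.004  0.001] shift cm [-0.14  0.13  3.24] len/row 0.8 q6 1.87 w 62.8 F [ 0.8  0.3 -0.2] g 44.4
```

Call:
play_rows([
  [0,0,0,-0.05,0.05,0.8,40],
  [0,0,0,0,0,0.8,40],
  [0,0,0,0,0,0.7,40],
  [0,0,0,0,0,0.5,40],
  [0,0,0,0,0,0.3,40],
  [0,0,0,0,0,0.1,40],
  [0,0,0,0,0,0.1,40],
  [0,0,0,0,0,0,40],
  [0,0,0,0,0,0,40],
  [0,0,0,0,0,0,40],
])

```text
clock: 18.88
ee_pos: [423.8, 214.2, 49.6]
ee_rot: [-3.136, -0.147, -0.005]
ft_force: [-3.9, -3.0, 7.7]
gripper_width: 62.8
grip_force: 45.4
```

Call:
play_rows([
  [0,0,0,0,0,-0.1,100],
  [0,0,0,0,0,0,100],
  [0,0,0,0,0,0,100],
  [0,0,0,0,0,0,100],
  [0,0,0,0,0,-1.5,100],
  [0,0,0,0,0,-2.5,100],
  [0,0,0,0,0,-2.3,100],
  [0,0,0,0,0,0,100],
  [0,0,0,0,0,0,100],
  [0,0,0,0,0,0,100],
])

```text
clock: 19.72
ee_pos: [423.4, 213.9, 111.5]
ee_rot: [-3.137, -0.147, -0.004]
ft_force: [0.6, 0.1, -0.4]
gripper_width: 85.2
grip_force: 0.0
```

```bash
python3 - <<'E'
from h import *
im,c=snap('wrist','w13'); seg(im)
go([372,-348.6,210],-.04)
E
```

```text
[  200     0   109   131 13222]
(0, 200, 308) (12, 201, 307) (24, 202, 306) (36, 202, 306) (48, 203, 305) (60, 204, 304) (72, 204, 304) (84, 205, 303) (96, 206, 302) (108, 206, 302) (120, 207, 301) 
edges 225 [(129, 160, 132), (135, 108, 141), (136, 141, 162), (148, 122, 97), (150, 97, 132), (151, 132, 162), (207, 175, 152), (208, 152, 117), (215, 113, 144), (216, 144, 171), (271, 174, 195), (300, 184, 157), (334, 156, 121), (335, 121, 57), (336, 57, 20)]
edges 250 [(128, 191, 170), (129, 170, 149), (130, 149, 172), (131, 172, 203), (133, 202, 161), (134, 161, 116), (136, 133, 154), (147, 190, 147), (148, 147, 101), (150, 100, 133), (151, 133, 167), (205, 181, 156), (206, 156, 133), (236, 130, 164), (237, 164, 194), (271, 174, 196), (300, 182, 155), (339, 144, 98), (340, 98, 38), (341, 38, 13)]
edges 280 [(129, 179, 143), (130, 143, 112), (135, 103, 137), (144, 135, 113), (150, 102, 142), (151, 142, 179), (200, 189, 165), (201, 165, 128), (241, 119, 152), (242, 152, 183), (265, 178, 156), (271, 171, 192), (334, 155, 121), (335, 121, 56), (336, 56, 17)]
t 19.77 pos [423.1 213.8 110.9] psi 0.094 | turn [-0.001 -0.001  0.134] shift cm [-2.86 56.4  -9.91] len/row 13.7 q6 1.87 w 85.3 F [ 0.3 -0.5 -0.4] g 0.0
```

Call:
play_rows([
  [0,0,0.055,0,0,-3,100],
  [0,0,0.055,0,0,-3.5,100],
  [0,0,0,0.6,2,-3.4,100],
  [0,0,0,1.2,4,0,100],
  [0,0,0,1.2,4,0,100],
  [0,0,0,1.2,4,0,100],
  [0,0,0,1.2,4,0,100],
  [0,0,0,1.2,4,0,100],
  [0,0,0,1.2,4,0,100],
  [0,0,0,1.2,4,0,100],
])

```text
clock: 20.6
ee_pos: [508.0, -89.0, 209.3]
ee_rot: [-3.139, 0.026, -0.001]
ft_force: [0.5, 0.7, -0.2]
gripper_width: 85.4
grip_force: 0.0
```

Call:
play_rows([
  [0,0,0,1.2,4,0,100],
  [0,0,0,1.2,4,0,100],
  [0,0,0,1.2,4,0,100],
  [0,0,0,1.2,4,0,100],
  [0,0,0,1.2,4,0,100],
  [0,0,0,1,4,0,100],
  [0,0,0,1.6,3.95,0,100],
  [0,0,0,0,0,3,100],
  [0,0,0,0,0,3,100],
  [0,0,0,0,0,0,100],
])

```text
clock: 21.43
ee_pos: [586.7, -365.4, 139.1]
ee_rot: [-3.13, 0.027, 0.016]
ft_force: [-1.1, 1.0, -3.1]
gripper_width: 85.2
grip_force: 0.0
```

Call:
play_rows([
  [0,0,0,0,0,0,100],
  [0,0,0,0,0,0,100],
  [0,0,0,0,0,0,100],
])

```text
clock: 21.68
ee_pos: [590.2, -366.2, 153.8]
ee_rot: [3.141, -0.024, 0.01]
ft_force: [-0.1, -0.3, 0.8]
gripper_width: 85.3
grip_force: 0.0
```

```bash
cat >> h.py <<'E'
def yel(im,c,z=68):
    """heart tops: print tip, width, centre via contour"""
    h=cv2.cvtColor(im,cv2.COLOR_RGB2HSV); m=((h[...,0]>16)&(h[...,0]<32)&(h[...,1]>75)&(h[...,2]>150)).astype(np.uint8)
    m=cv2.morphologyEx(m,cv2.MORPH_CLOSE,np.ones((5,5)))
    for q in cv2.findContours(m,cv2.RETR_EXTERNAL,cv2.CHAIN_APPROX_NONE)[0]:
        if cv2.contourArea(q)<500: continue
        P=np.array([at(c,u,v,z)[:2] for u,v in q[:,0]]); (x0,y0),(x1,y1)=P.min(0),P.max(0)
        print('yel px',cv2.boundingRect(q),'x',x0,x1,'y',y0,y1,'ctr',((x0+x1)/2).round(1),((y0+y1)/2).round(1),'size',(x1-x0).round(1),(y1-y0).round(1),'tip y',P[P[:,0].argmin(),1])
E
python3 - <<'E'
from h import *
im,c=snap('wrist','w14'); yel(im,c)
go([578.6,-328.5,30],-.016)
E
```

```text
yel px (197, 273, 61, 57) x 444.5 511.7 y -368.1 -309.3 ctr 478.1 -338.7 size 67.2 58.8 tip y -339.9
yel px (176, 178, 68, 71) x 539.0 605.9 y -357.0 -298.6 ctr 572.4 -327.8 size 66.9 58.4 tip y -327.3
t 21.73 pos [ 590.3 -366.3  154.1] psi -0.015 | turn [ 0.001 -0.007  0.001] shift cm [-1.23 -3.76 12.41] len/row 3.1 q6 0.98 w 85.3 F [-1.4 -0.4  0.1] g 0.0
```

Call:
play_rows([
  [0,-0.005,0,-0.6,-1.9,0,100],
  [0,0,0,-0.6,-1.9,0,100],
  [0,0,0,0,0,3,100],
  [0,0,0,0,0,3,100],
  [0,0,0,0,0,3,100],
  [0,0,0,0,0,2,100],
  [0,0,0,0,0,1,100],
  [0,0,0,0,0,0.4,100],
  [0,0,0,0,0,0,100],
  [0,0,0,0,0,0,100],
])

```text
clock: 22.57
ee_pos: [579.0, -328.4, 29.3]
ee_rot: [-3.141, 0.025, -0.002]
ft_force: [0.7, -0.8, 0.9]
gripper_width: 85.6
grip_force: 0.0
```

Call:
play_rows([
  [0,0,0,0,0,0,100],
  [0,0,0,0,0,0,60],
  [0,0,0,0,0,0,40],
  [0,0,0,0,0,0,40],
  [0,0,0,0,0,0,40],
  [0,0,0,0,0,0,40],
  [0,0,0,0,0,0,40],
], force=40)

```text
clock: 23.15
ee_pos: [578.6, -328.2, 28.2]
ee_rot: [-3.141, 0.025, 0.0]
ft_force: [-0.7, 0.8, 5.7]
gripper_width: 59.6
grip_force: 43.8
```

```bash
python3 - <<'E'
from h import *
go([578.6,-328,30],-.016)
go([637.3,234,210],.094)
E
```

```text
t 23.15 pos [ 578.6 -328.2   28.2] psi -0.016 | turn [-0.001  0.    -0.   ] shift cm [ 0.   -0.02 -0.18] len/row 0.0 q6 1.02 w 59.6 F [-0.7  0.8  5.7] g 43.8
t 23.15 pos [ 578.6 -328.2   28.2] psi -0.016 | turn [-0.001 -0.    -0.11 ] shift cm [ 11.13 -55.43 -18.18] len/row 14.2 q6 1.02 w 59.6 F [-0.7  0.8  5.7] g 43.8
```

Call:
play_rows([
  [0,0,0,0,0,-0.5,40],
  [0,0,0,0,0,-1.5,40],
  [0,0,0,0,0,-3.5,40],
  [0,0,0,0,0,-4,40],
  [0,0,-0.055,0,0,-4,40],
  [0,0,-0.055,0,0,-4,40],
  [0,0,0,0.3,-1.5,-0.7,40],
  [0,0,0,0.7,-3.5,0,40],
  [0,0,0,0.8,-4,0,40],
  [0,0,0,0.8,-4,0,40],
])

```text
clock: 23.98
ee_pos: [591.5, -195.5, 208.3]
ee_rot: [-3.136, -0.144, 0.004]
ft_force: [0.6, 0.4, -1.3]
gripper_width: 59.8
grip_force: 43.6
```

Call:
play_rows([
  [0,0,0,0.8,-4,0,40],
  [0,0,0,0.8,-4,0,40],
  [0,0,0,0.8,-4,0,40],
  [0,0,0,0.8,-4,0,40],
  [0,0,0,0.8,-4,0,40],
  [0,0,0,0.8,-4,0,40],
  [0,0,0,0.8,-4,0,40],
  [0,0,0,0.8,-4,0,40],
  [0,0,0,0.8,-4,0,40],
  [0,0,0,0.7,-3.5,0,40],
])

```text
clock: 24.82
ee_pos: [632.9, 207.0, 208.8]
ee_rot: [-3.136, -0.148, 0.005]
ft_force: [0.7, -1.0, -0.9]
gripper_width: 59.7
grip_force: 43.6
```

Call:
play_rows([
  [0,0,0,0.4,-2.4,0,40],
  [0,0,0,0,0,3,40],
  [0,0,0,0,0,3,40],
  [0,0,0,0,0,0,40],
  [0,0,0,0,0,0,40],
  [0,0,0,0,0,0,40],
])

```text
clock: 25.32
ee_pos: [635.4, 228.4, 150.9]
ee_rot: [-3.136, -0.146, 0.002]
ft_force: [-0.7, 0.3, 0.1]
gripper_width: 59.7
grip_force: 43.6
```

```bash
python3 - <<'E'
from h import *
go([637.3,234,62.5],.094)
E
```

```text
t 25.32 pos [635.4 228.4 150.9] psi 0.093 | turn [-0.002  0.001 -0.001] shift cm [ 0.24 -0.54  8.84] len/row 2.1 q6 1.77 w 59.7 F [-0.7  0.3  0.1] g 43.6
```

Call:
play_rows([
  [0,0,0,0.2,-0.5,0,40],
  [0,0,0,0,0,3,40],
  [0,0,0,0,0,2.5,40],
  [0,0,0,0,0,1.5,40],
  [0,0,0,0,0,0.8,40],
  [0,0,0,0,0,0.5,40],
  [0,0,0,0,0,0.2,40],
  [0,0,0,0,0,0.1,40],
  [0,0,0,0,0,0,40],
  [0,0,0,0,0,0,40],
])

```text
clock: 26.15
ee_pos: [637.3, 234.2, 65.4]
ee_rot: [-3.135, -0.147, -0.001]
ft_force: [0.1, -0.3, -0.5]
gripper_width: 59.7
grip_force: 43.7
```

Call:
play_rows([
  [0,0,0,0,0,0.1,40],
  [0,0,0,0,0,0.1,40],
  [0,0,0,0,0,0.1,40],
  [0,0,0,0,0,0,40],
])

```text
clock: 26.48
ee_pos: [636.9, 234.1, 62.2]
ee_rot: [-3.136, -0.147, 0.0]
ft_force: [-1.8, -0.1, 3.8]
gripper_width: 59.6
grip_force: 43.9
```

Call:
play_rows([
  [0,0,0,0,0,0,100],
  [0,0,0,0,0,0,100],
  [0,0,0,0,0,0,100],
  [0,0,0,0,0,-1.5,100],
  [0,0,0,0,0,-3.3,100],
  [0,0,0,0,0,-4,100],
  [0,0,0.044,0,0,-4,100],
  [0,0,0,-1.2,3.75,-2,100],
  [0,0,0,-1.2,3.75,0,100],
  [0,0,0,-1.2,3.75,0,100],
])

```text
clock: 27.32
ee_pos: [607.4, 121.2, 209.8]
ee_rot: [-3.138, -0.081, -0.004]
ft_force: [-0.1, -0.8, -0.6]
gripper_width: 85.4
grip_force: 0.0
```

Call:
play_rows([
  [0,0,0,-1.2,3.75,0,100],
  [0,0,0,-1.2,3.75,0,100],
  [0,0,0,-1.2,3.75,0,100],
  [0,0,0,-1.2,3.75,0,100],
  [0,0,0,-1.2,3.75,0,100],
  [0,0,0,-1.2,3.75,0,100],
  [0,0,0,-1.2,3.75,0,100],
  [0,0,0,-1.2,3.75,0,100],
  [0,0,0,-1.2,3.75,0,100],
  [0,0,0,-1.2,3.75,0,100],
])

```text
clock: 28.15
ee_pos: [505.0, -260.5, 206.8]
ee_rot: [-3.138, -0.078, 0.003]
ft_force: [0.3, -0.2, 0.8]
gripper_width: 85.5
grip_force: 0.0
```

Call:
play_rows([
  [0,0,0,-1.2,3.75,0,100],
  [0,0,0,-1.2,3.75,0,100],
  [0,0,0,0,0,3,100],
  [0,0,0,0,0,2,100],
  [0,0,0,0,0,1,100],
  [0,0,0,0,0,0,100],
  [0,0,0,0,0,0,100],
  [0,0,0,0,0,0,100],
])

```text
clock: 28.82
ee_pos: [486.3, -334.7, 148.5]
ee_rot: [-3.14, -0.08, 0.0]
ft_force: [-0.2, 0.5, 1.1]
gripper_width: 85.5
grip_force: 0.0
```

```bash
python3 - <<'E'
from h import *
im,c=snap('wrist','w15'); yel(im,c)
go([483.9,-339.5,29],.05)
E
```

```text
yel px (230, 288, 49, 53) x 329.7 393.6 y -363.1 -317.6 ctr 361.6 -340.4 size 63.9 45.5 tip y -340.0
yel px (223, 169, 70, 74) x 443.2 511.2 y -366.5 -308.8 ctr 477.2 -337.6 size 68.0 57.7 tip y -340.9
t 28.87 pos [ 486.4 -334.8  148.8] psi 0.051 | turn [-0.    -0.     0.001] shift cm [-0.28  0.46 11.98] len/row 2.9 q6 0.86 w 85.1 F [ 0.4 -0.3 -0.2] g 0.0
```

Call:
play_rows([
  [0,0,0,-0.3,0.4,0,100],
  [0,0,0,0,0,3,100],
  [0,0,0,0,0,3,100],
  [0,0,0,0,0,3,100],
  [0,0,0,0,0,1.8,100],
  [0,0,0,0,0,0.8,100],
  [0,0,0,0,0,0.4,100],
  [0,0,0,0,0,0,100],
  [0,0,0,0,0,0,100],
  [0,0,0,0,0,0,100],
])

```text
clock: 29.7
ee_pos: [483.5, -339.5, 29.0]
ee_rot: [3.14, 0.078, 0.001]
ft_force: [-0.1, 0.8, 0.5]
gripper_width: 85.7
grip_force: 0.0
```

Call:
play_rows([
  [0,0,0,0,0,0,60],
  [0,0,0,0,0,0,40],
  [0,0,0,0,0,0,40],
  [0,0,0,0,0,0,40],
  [0,0,0,0,0,0,40],
  [0,0,0,0,0,0,40],
], force=40)

```text
clock: 30.2
ee_pos: [483.1, -339.0, 28.0]
ee_rot: [-3.14, -0.078, 0.0]
ft_force: [-0.4, 0.2, 6.5]
gripper_width: 59.7
grip_force: 44.6
```

```bash
python3 - <<'E'
from h import *
go([533.6,224.3,205],.094)
E
```

```text
t 30.2 pos [ 483.1 -339.    28. ] psi 0.05 | turn [-0.001  0.    -0.044] shift cm [ 10.32 -55.61 -17.7 ] len/row 14.2 q6 0.85 w 59.7 F [-0.4  0.2  6.5] g 44.6
```

Call:
play_rows([
  [0,0,0,0,0,-0.5,40],
  [0,0,0,0,0,-1.5,40],
  [0,0,0,0,0,-3.5,40],
  [0,0,0,0,0,-4,40],
  [0,0,-0.044,0,0,-4,40],
  [0,0,0,0,0,-3,40],
  [0,0,0,0.69,-3.7,-1.2,40],
  [0,0,0,0.69,-3.7,0,40],
  [0,0,0,0.69,-3.7,0,40],
  [0,0,0,0.69,-3.7,0,40],
])

```text
clock: 31.03
ee_pos: [496.1, -187.8, 203.9]
ee_rot: [-3.136, -0.145, 0.004]
ft_force: [1.3, -0.5, -1.3]
gripper_width: 59.6
grip_force: 44.1
```

Call:
play_rows([
  [0,0,0,0.69,-3.7,0,40],
  [0,0,0,0.69,-3.7,0,40],
  [0,0,0,0.69,-3.7,0,40],
  [0,0,0,0.69,-3.7,0,40],
  [0,0,0,0.69,-3.7,0,40],
  [0,0,0,0.69,-3.7,0,40],
  [0,0,0,0.69,-3.7,0,40],
  [0,0,0,0.69,-3.7,0,40],
  [0,0,0,0.69,-3.7,0,40],
  [0,0,0,0.69,-3.7,0,40],
])

```text
clock: 31.87
ee_pos: [530.0, 187.5, 204.2]
ee_rot: [-3.136, -0.147, 0.005]
ft_force: [1.8, -0.8, -1.1]
gripper_width: 59.5
grip_force: 44.1
```

Call:
play_rows([
  [0,0,0,0.69,-3.8,0,40],
  [0,0,0,0,0,2,40],
  [0,0,0,0,0,3,40],
  [0,0,0,0,0,1,40],
  [0,0,0,0,0,0,40],
  [0,0,0,0,0,0,40],
  [0,0,0,0,0,0,40],
])

```text
clock: 32.45
ee_pos: [534.3, 224.0, 146.6]
ee_rot: [-3.135, -0.146, -0.0]
ft_force: [0.1, -0.1, -0.5]
gripper_width: 59.8
grip_force: 44.2
```

```bash
python3 - <<'E'
from h import *
go([533.8,224.3,62],.094)
E
```

```text
t 32.45 pos [534.3 224.  146.6] psi 0.093 | turn [-0.003 -0.    -0.001] shift cm [-0.05 -0.04  8.46] len/row 2.0 q6 1.81 w 59.8 F [ 0.1 -0.1 -0.5] g 44.2
```

Call:
play_rows([
  [0,0,0,0,0,2,40],
  [0,0,0,0,0,3,40],
  [0,0,0,0,0,1.8,40],
  [0,0,0,0,0,0.8,40],
  [0,0,0,0,0,0.4,40],
  [0,0,0,0,0,0.2,40],
  [0,0,0,0,0,0.1,40],
  [0,0,0,0,0,0.1,40],
  [0,0,0,0,0,0,40],
  [0,0,0,0,0,0,40],
])

```text
clock: 33.28
ee_pos: [534.2, 224.7, 62.1]
ee_rot: [-3.135, -0.147, -0.0]
ft_force: [-0.5, -0.4, 0.5]
gripper_width: 59.4
grip_force: 44.5
```

```bash
python3 - <<'E'
from h import *
go([533.8,224.3,62],.094)
E
```

```text
t 33.28 pos [534.2 224.7  62.1] psi 0.094 | turn [-0.003 -0.    -0.   ] shift cm [-0.04  0.04  0.01] len/row 0.0 q6 1.81 w 59.4 F [-0.5 -0.4  0.5] g 44.5
```

Call:
play_rows([
  [0,0,0,0,0,0.1,40],
  [0,0,0,0,0,0,100],
  [0,0,0,0,0,0,100],
  [0,0,0,0,0,0,100],
  [0,0,0,0,0,-1.5,100],
  [0,0,0,0,0,-3.3,100],
  [0,0,0,0,0,-4,100],
  [0,0,0.067,0,0,-4,100],
  [0,0,0.067,0,0,-2,100],
  [0,0,0,-0.97,3.86,0,100],
])

```text
clock: 34.12
ee_pos: [525.0, 190.4, 213.8]
ee_rot: [-3.133, 0.061, -0.011]
ft_force: [1.4, -0.8, 0.6]
gripper_width: 85.7
grip_force: 0.0
```

Call:
play_rows([
  [0,0,0,-0.97,3.86,0,100],
  [0,0,0,-0.97,3.86,0,100],
  [0,0,0,-0.97,3.86,0,100],
  [0,0,0,-0.97,3.86,0,100],
  [0,0,0,-0.97,3.86,0,100],
  [0,0,0,-0.97,3.86,0,100],
  [0,0,0,-0.97,3.86,0,100],
  [0,0,0,-0.97,3.86,0,100],
  [0,0,0,-0.97,3.86,0,100],
  [0,0,0,-0.97,3.86,0,100],
])

```text
clock: 34.95
ee_pos: [409.2, -197.4, 207.4]
ee_rot: [-3.139, 0.063, 0.002]
ft_force: [0.6, -0.4, -0.3]
gripper_width: 85.3
grip_force: 0.0
```

Call:
play_rows([
  [0,0,0,-0.97,3.86,0,100],
  [0,0,0,-0.97,3.86,0,100],
  [0,0,0,-0.97,3.86,0,100],
  [0,0,0,-0.97,3.86,0,100],
  [0,0,0,0,0,3,100],
  [0,0,0,0,0,2,100],
  [0,0,0,0,0,1,100],
  [0,0,0,0,0,0,100],
  [0,0,0,0,0,0,100],
  [0,0,0,0,0,0,100],
])

```text
clock: 35.78
ee_pos: [365.8, -348.4, 148.6]
ee_rot: [-3.141, 0.062, 0.001]
ft_force: [0.0, 0.5, 0.8]
gripper_width: 85.4
grip_force: 0.0
```

```bash
python3 - <<'E'
from h import *
im,c=snap('wrist','w16'); yel(im,c)
go([365.4,-348.5,29],-.04)
E
```

```text
yel px (218, 166, 70, 75) x 324.5 392.8 y -376.8 -317.7 ctr 358.6 -347.2 size 68.3 59.1 tip y -343.7
t 35.83 pos [ 365.9 -348.5  148.9] psi -0.039 | turn [ 0.    -0.     0.001] shift cm [-0.05  0.   11.99] len/row 2.9 q6 0.78 w 85.4 F [ 0.2 -0.6 -0.7] g 0.0
```

Call:
play_rows([
  [0,0,0,0,0,3,100],
  [0,0,0,0,0,3,100],
  [0,0,0,0,0,3,100],
  [0,0,0,0,0,1.8,100],
  [0,0,0,0,0,0.8,100],
  [0,0,0,0,0,0.4,100],
  [0,0,0,0,0,0,100],
  [0,0,0,0,0,0,100],
  [0,0,0,0,0,0,100],
])

```text
clock: 36.58
ee_pos: [365.7, -349.0, 29.1]
ee_rot: [3.141, -0.063, 0.0]
ft_force: [0.1, -1.0, -0.9]
gripper_width: 85.6
grip_force: 0.0
```

Call:
play_rows([
  [0,0,0,0,0,0,60],
  [0,0,0,0,0,0,40],
  [0,0,0,0,0,0,40],
  [0,0,0,0,0,0,40],
  [0,0,0,0,0,0,40],
  [0,0,0,0,0,0,40],
], force=40)

```text
clock: 37.08
ee_pos: [365.4, -348.6, 28.2]
ee_rot: [-3.14, 0.063, 0.001]
ft_force: [-1.0, 1.3, 5.9]
gripper_width: 60.5
grip_force: 43.6
```

```bash
python3 - <<'E'
from h import *
go([430,214.5,205],.094)
E
```

```text
t 37.08 pos [ 365.4 -348.6   28.2] psi -0.04 | turn [-0.001  0.    -0.134] shift cm [ 11.72 -55.46 -17.68] len/row 14.2 q6 0.78 w 60.5 F [-1.   1.3  5.9] g 43.6
```

Call:
play_rows([
  [0,0,0,0,0,-0.5,40],
  [0,0,0,0,0,-1.5,40],
  [0,0,0,0,0,-3.5,40],
  [0,0,0,0,0,-4,40],
  [0,0,-0.067,0,0,-4,40],
  [0,0,-0.067,0,0,-3,40],
  [0,0,0,0.78,-3.7,-1.2,40],
  [0,0,0,0.78,-3.7,0,40],
  [0,0,0,0.78,-3.7,0,40],
  [0,0,0,0.78,-3.7,0,40],
])

```text
clock: 37.92
ee_pos: [382.0, -196.8, 204.2]
ee_rot: [-3.136, -0.145, 0.003]
ft_force: [0.4, 0.4, -1.5]
gripper_width: 60.3
grip_force: 43.7
```

Call:
play_rows([
  [0,0,0,0.78,-3.7,0,40],
  [0,0,0,0.78,-3.7,0,40],
  [0,0,0,0.78,-3.7,0,40],
  [0,0,0,0.78,-3.7,0,40],
  [0,0,0,0.78,-3.7,0,40],
  [0,0,0,0.78,-3.7,0,40],
  [0,0,0,0.78,-3.7,0,40],
  [0,0,0,0.78,-3.7,0,40],
  [0,0,0,0.78,-3.7,0,40],
  [0,0,0,0.78,-3.7,0,40],
])

```text
clock: 38.75
ee_pos: [424.8, 179.4, 204.6]
ee_rot: [-3.136, -0.148, 0.004]
ft_force: [-0.1, -0.9, -1.7]
gripper_width: 60.5
grip_force: 43.7
```

Call:
play_rows([
  [0,0,0,0.78,-3.7,0,40],
  [0,0,0,0,0,2,40],
  [0,0,0,0,0,3,40],
  [0,0,0,0,0,1,40],
  [0,0,0,0,0,0,40],
  [0,0,0,0,0,0,40],
  [0,0,0,0,0,0,40],
])

```text
clock: 39.33
ee_pos: [430.2, 214.9, 146.7]
ee_rot: [-3.135, -0.146, -0.0]
ft_force: [-0.5, 0.8, -1.7]
gripper_width: 60.5
grip_force: 43.9
```

```bash
python3 - <<'E'
from h import *
go([430.2,214.5,62],.094)
E
```

```text
t 39.33 pos [430.2 214.9 146.7] psi 0.093 | turn [-0.003 -0.    -0.001] shift cm [-0.    0.04  8.47] len/row 2.0 q6 1.87 w 60.5 F [-0.5  0.8 -1.7] g 43.9
```

Call:
play_rows([
  [0,0,0,0,0,2,40],
  [0,0,0,0,0,3,40],
  [0,0,0,0,0,1.8,40],
  [0,0,0,0,0,0.8,40],
  [0,0,0,0,0,0.4,40],
  [0,0,0,0,0,0.2,40],
  [0,0,0,0,0,0.1,40],
  [0,0,0,0,0,0.1,40],
  [0,0,0,0,0,0.1,40],
  [0,0,0,0,0,0,40],
])

```text
clock: 40.17
ee_pos: [430.4, 215.7, 62.3]
ee_rot: [-3.135, -0.147, -0.002]
ft_force: [-2.4, -0.1, 5.4]
gripper_width: 60.2
grip_force: 44.5
```

Call:
play_rows([
  [0,0,0,0,0,0,40],
  [0,0,0,0,0,0,100],
  [0,0,0,0,0,0,100],
  [0,0,0,0,0,0,100],
  [0,0,0,0,0,-1.5,100],
  [0,0,0,0,0,-3.3,100],
  [0,0,0,0,0,-4,100],
  [0,0,0,0,0,-4,100],
  [0,0,0,0,0,-3,100],
  [0,0,0,0,0,0,100],
])

```text
clock: 41.0
ee_pos: [431.7, 215.9, 226.1]
ee_rot: [-3.132, -0.147, -0.015]
ft_force: [0.2, 0.1, 0.6]
gripper_width: 85.5
grip_force: 0.0
```

Call:
play_rows([
  [0,0,0,2.5,0,-4,100],
  [0,0,0,2.5,0,-3,100],
  [0,0,0,2.5,0,0,100],
  [0,0,0,2,0,0,100],
  [0,0,0,1,0,0,100],
  [0,0,0,0,0,0,100],
  [0,0,0,0,0,0,100],
  [0,0,0,0,0,0,100],
  [0,0,0,0,0,0,100],
])

```text
clock: 41.75
ee_pos: [530.8, 224.5, 283.4]
ee_rot: [-3.136, -0.148, 0.003]
ft_force: [-0.4, 0.5, 0.1]
gripper_width: 85.8
grip_force: 0.0
```

```bash
python3 - <<'E'
from h import *
im,c=snap('wrist','w17'); np.save('w17c',c,allow_pickle=True)
yel(im,c,102)
im2,_=snap('scene','s17')
b=cv2.resize(im2[130:300,200:400],(452,384))
cv2.imwrite('pics/c17.png',cv2.resize(np.hstack([im[:,:,::-1],b[:,:,::-1]]),(800,319)))
go([527,224,210],.094)
E
```

```text
yel px (231, 223, 47, 46) x 390.6 456.4 y 185.4 244.3 ctr 423.5 214.8 size 65.8 58.9 tip y 215.3
yel px (230, 141, 50, 56) x 493.9 562.4 y 194.2 253.9 ctr 528.2 224.0 size 68.5 59.7 tip y 219.7
yel px (227, 41, 56, 70) x 595.1 664.7 y 203.5 263.7 ctr 629.9 233.6 size 69.6 60.2 tip y 229.4
t 41.85 pos [530.9 224.5 283.6] psi 0.094 | turn [-0.003  0.001  0.   ] shift cm [-0.39  0.01  7.36] len/row 1.8 q6 1.82 w 85.3 F [-0.5  0.5 -0. ] g 0.0
```

View pics/c17.png

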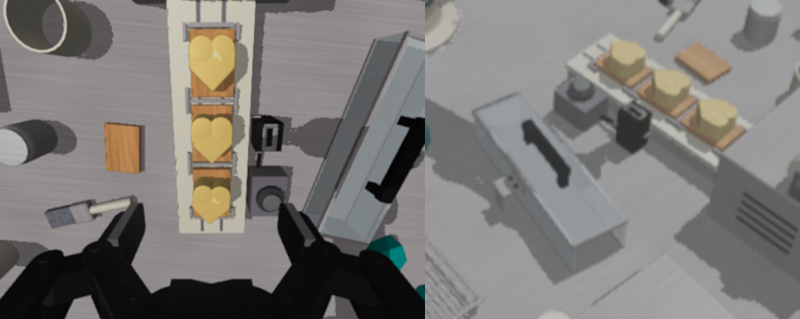

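All three cheeses stand centred on their boards. The hood has been knocked, so I'll re-find it by its black handle.

```bash
python3 - <<'E'
from h import *
im,c=snap('top','t18')
g=im.max(2); m=(g<45).astype(np.uint8); m[:, :215]=0; m[:,310:]=0; m[:115]=0;m[235:]=0
n,l,s,ce=cv2.connectedComponentsWithStats(m)
for i in range(1,n):
    if s[i][4]>30:
        q=np.argwhere(l==i)[:,::-1].astype(np.float32); r=cv2.minAreaRect(q); b=cv2.boxPoints(r)
        P=np.array([at(c,u,v,114)[:2] for u,v in b]); e=max([(np.linalg.norm(P[k]-P[(k+1)%4]),k) for k in range(4)]); d=P[e[1]]-P[(e[1]+1)%4]; d*=np.sign(d[0])
        print(s[i],at(c,*ce[i],114),'yaw',np.arctan2(d[1],d[0]).round(3),'len',e[0].round(1))
E
```

```text
[259 164  10  36 157] [524.5 -54.  114. ] yaw -0.144 len 126.1
[215 174   5  14  59] [523.3 112.  114. ] yaw 0.019 len 46.6
```

Call:
play_rows([
  [0,0,0.119,0,0,0,100],
  [0,0,0.119,0,0,0,100],
  [0,0,0,0.42,3.45,1,100],
  [0,0,0,0.42,3.45,1,100],
  [0,0,0,0.42,3.45,1,100],
  [0,0,0,0.42,3.45,1,100],
  [0,0,0,0.42,3.45,1,100],
  [0,0,0,0.42,3.45,0,100],
  [0,0,0,0.42,3.45,0,100],
  [0,0,0,0.42,3.45,0,100],
])

```text
clock: 42.73
ee_pos: [524.2, -54.9, 232.7]
ee_rot: [-3.132, 0.226, 0.003]
ft_force: [0.8, -0.0, -0.5]
gripper_width: 85.5
grip_force: 0.0
```

Call:
play_rows([
  [0,0,0,0,0,0,100],
  [0,0,0,0,0,0,100],
  [0,0,0,0,0,0,100],
  [0,0,0,0,0,0,100],
])

```text
clock: 43.07
ee_pos: [524.9, -52.3, 232.8]
ee_rot: [-3.131, 0.224, 0.003]
ft_force: [0.5, 0.5, -0.1]
gripper_width: 85.3
grip_force: 0.0
```

```bash
cat >> h.py <<'E'
def handle(im,c,z=118):
    m=(im.max(2)<50).astype(np.uint8); n,l,s,ce=cv2.connectedComponentsWithStats(m)
    for i in range(1,n):
        if s[i][4]>300 and s[i][1]+s[i][3]<384:
            q=np.argwhere(l==i)[:,::-1].astype(np.float32); b=cv2.boxPoints(cv2.minAreaRect(q)); P=np.array([at(c,u,v,z)[:2] for u,v in b])
            L=[np.linalg.norm(P[k]-P[(k+1)%4]) for k in range(4)]; k=int(np.argmax(L)); d=P[k]-P[(k+1)%4]; d*=np.sign(d[0])
            print(s[i],P.mean(0).round(1),'yaw',np.arctan2(d[1],d[0]).round(3),'LW',np.max(L).round(1),np.min(L).round(1))
E
python3 - <<'E'
from h import *
im,c=snap('wrist','w19'); np.save('w19c',c,allow_pickle=True); handle(im,c)
cv2.imwrite('pics/w19b.png',cv2.resize(im[:,:,::-1],(800,600),interpolation=cv2.INTER_CUBIC))
go([524.5,-54,240],-.144)
E
```

```text
[ 245  116   21  126 2326] [525.6 -53.7] yaw -0.153 LW 125.1 17.7
[  69  152   67   53 1728] [549.8  88.7] yaw -1.332 LW 60.9 41.0
t 43.12 pos [525.  -52.2 232.7] psi -0.142 | turn [-0.002  0.002  0.002] shift cm [-0.02  0.19 -0.73] len/row 0.2 q6 1.55 w 85.5 F [0.3 0.6 0.1] g 0.0
```

View pics/w19b.png

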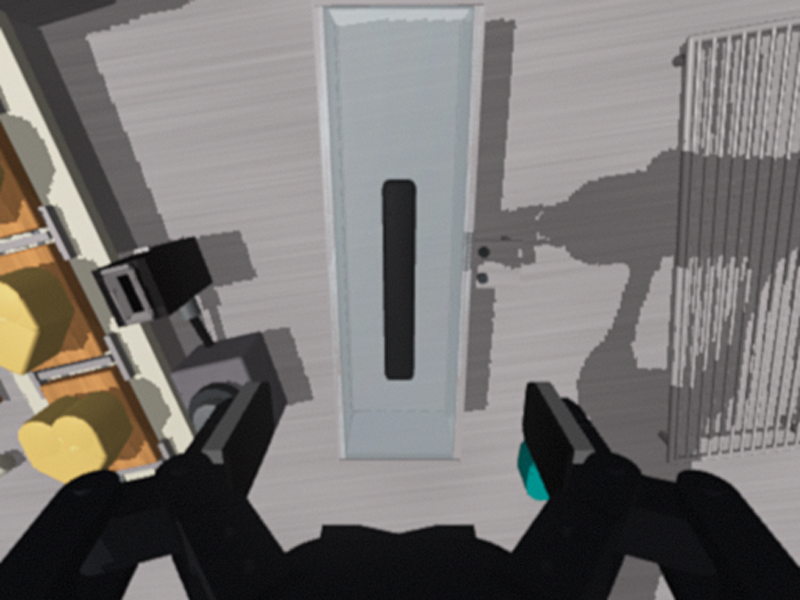

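The hood handle runs along the tool x axis at (399,185)-(400,375), with the bracket on its right. I'll descend and grip it.

Call:
play_rows([
  [0,0,0.006,0.05,0.1,3,100],
  [0,0,0,0,0,4,100],
  [0,0,0,0,0,3.5,100],
  [0,0,0,0,0,2,100],
  [0,0,0,0,0,1.2,100],
  [0,0,0,0,0,0.5,100],
  [0,0,0,0,0,0,100],
  [0,0,0,0,0,0,100],
  [0,0,0,0,0,0,100],
])

```text
clock: 43.87
ee_pos: [526.2, -54.2, 92.9]
ee_rot: [-3.131, 0.235, -0.002]
ft_force: [-0.4, -0.8, 0.7]
gripper_width: 85.4
grip_force: 0.0
```

Call:
play_rows([
  [0,0,0,0,0,0,60],
  [0,0,0,0,0,0,30],
  [0,0,0,0,0,0,5],
  [0,0,0,0,0,0,0],
  [0,0,0,0,0,0,0],
  [0,0,0,0,0,0,0],
  [0,0,0,0,0,0,0],
  [0,0,0,0,0,0,0],
], force=90)

```text
clock: 44.53
ee_pos: [525.2, -53.8, 90.8]
ee_rot: [-3.13, 0.235, 0.003]
ft_force: [0.1, 3.0, 2.3]
gripper_width: 18.9
grip_force: 88.8
```

```bash
python3 - <<'E'
from h import *
go([525.6,-53.7,90],-.15)
E
```

```text
t 44.53 pos [525.2 -53.8  90.8] psi -0.15 | turn [-0.003  0.002  0.   ] shift cm [ 0.04 -0.02  0.08] len/row 0.0 q6 1.55 w 18.9 F [0.1 3.  2.3] g 88.8
```

```bash
python3 - <<'E'
from h import *
for f in ('w17','w10','w2','w13'):
    try: c=np.load(f+'c.npy',allow_pickle=True).item()
    except: continue
    im=cv2.imread(f'pics/{f}.png'); g=cv2.cvtColor(im,cv2.COLOR_BGR2GRAY)
    u,v=proj(c,[535.8,136.3,86]); print(f,u,v)
    if not(15<u<497 and 15<v<369): continue
    s=6; w=16; a=cv2.resize(g[int(v)-w:int(v)+w,int(u)-w:int(u)+w],None,fx=s,fy=s,interpolation=cv2.INTER_CUBIC)
    for t in (70,85,100):
        cs,h=cv2.findContours((a>t).astype(np.uint8),cv2.RETR_CCOMP,cv2.CHAIN_APPROX_NONE)
        for q,hh in zip(cs,h[0]):
            if hh[3]>=0 and 300<cv2.contourArea(q)<6000:
                (cx,cy),wh,an=cv2.minAreaRect(q); U=int(u)-w+(cx+.5)/s-.5; V=int(v)-w+(cy+.5)/s-.5
                B=np.array([at(c,int(u)-w+(x+.5)/s-.5,int(v)-w+(y+.5)/s-.5,86)[:2] for x,y in cv2.boxPoints(((cx,cy),wh,an))])
                print(t,'hole',round(U,1),round(V,1),at(c,U,V,86),'sides',np.linalg.norm(B[0]-B[1]).round(1),np.linalg.norm(B[1]-B[2]).round(1),'ang',round(an,1))
E
```

```text
w17 325.2 166.0
w10 387.0 225.5Traceback (most recent call last):
  File "<stdin>", line 11, in <module>
TypeError: 'NoneType' object is not subscriptable
```

```bash
python3 - <<'E'
from h import *
for f,w,hh in (('w17',12,16),('w10',18,20)):
    c=np.load(f+'c.npy',allow_pickle=True).item()
    g=cv2.cvtColor(cv2.imread(f'pics/{f}.png'),cv2.COLOR_BGR2GRAY)
    u,v=map(int,proj(c,[535.8,136.3,86])); print(f,'cols',u-w,'rows',v-hh)
    for r in range(v-hh,v+hh,1 if f=='w17' else 2): print(r,' '.join('%3d'%k for k in g[r,u-w:u+w]))
E
```

```text
w17 cols 313 rows 150
150  24  24  25  24  39  83 121 126 123 123 125 124 124 123 123 123 124 123 121 124 124 106  54  20
151  25  26  20  25  44  88 115 117 119 116 119 119 117 117 116 118 116 116 117 121 118  99  49  20
152  26  26  24  28  57  88  98  98 100 101 106 103 100 100 100 101 101 104 110 106 103  86  45  19
153  27  23  20  40  81 109 100  90  93  90  92  92  92  93  90  91  96 110 118 118 107  92  54  22
154  22  22  25  51 101 124 109  92  83  71  67  67  68  64  65  75 101 120 130 130 121  98  66  29
155  21  18  25  59 106 128 109  90  75  44  26  25  28  26  28  55  97 126 132 130 121  98  60  28
156  21  20  24  61 109 125 109  90  73  32   8   8  12  10  16  52 104 129 130 129 122  92  51  22
157  21  17  25  62 109 126 107  88  73  33  11  11  12  11  18  60 112 129 130 130 120  91  46  18
158  22  19  27  68 121 125 105  87  73  33   6  12   8  14  19  67 117 128 132 127 119  86  41  18
159  24  17  31  74 125 128 103  87  67  27  12  10  14  10  23  69 123 133 130 128 113  82  39  17
160  22  20  29  77 129 126  96  80  59  25  10  13  12  13  22  74 122 132 12
[... 4403 characters left out ...]
   9   6   6   5   6   5   8   4   2  20  47  72  78  77  74  77  79  77  76  76  76  78  70  39  14  10   8
237  82  80  80  76  77  68  36  10   6   5   7  10   5   4   5   7   9   7  30  58  75  77  77  77  77  77  77  76  75  78  78  69  30   6  10  13
239  82  80  79  77  77  64  26   2   3   7   3   4   5   7   7   6   5  11  40  69  77  77  77  78  77  72  79  77  76  78  74  55  19   9  10   9
241  80  79  77  79  76  69  50  45  44  47  44  46  46  43  43  44  47  49  62  75  78  76  77  77  76  76  75  76  77  78  68  33  11   8   9  11
243  79  80  77  76  80  86  84  87  88  86  84  88  85  90  85  86  86  87  86  82  80  77  76  77  76  75  77  77  76  77  61  25   7   9   7   6
```

```bash
python3 - <<'E'
from h import *
g=cv2.cvtColor(cv2.imread('pics/w10.png'),cv2.COLOR_BGR2GRAY)
for r in range(168,208,2): print(r,' '.join('%3d'%k for k in g[r,378:402]))
c=np.load('w17c.npy',allow_pickle=True).item()
for z in (85,86): print('w17',at(c,324.4,164.9,z), at(c,324.9,154.4,z),at(c,323.8,175.4,z))
E
```

```text
168  71  82  87  90  91  93  91  90  89  91  89  91  91  88  90  91  89  92  88  94  89  89  92  88
170  11  22  36  58  76  88  92  92  93  91  90  89  90  90  90  93  90  91  91  91  92  92  90  89
172   3   5   2  11  20  39  57  71  84  91  95  92  91  90  91  93  91  93  90  90  92  93  92  89
174   4   8   7   5   4   5   5  11  26  47  70  83  89  93  94  94  90  91  90  92  91  91  94  92
176   7  12  10  11   3   7   9   1   3   3  11  21  35  56  75  87  91  92  91  92  88  90  91  89
178   4   7  10   8   9   7   9  10   3   9   6   4   4   8  18  33  55  65  67  71  80  86  90  89
180   8   7   4  12   5   9   7   3  11   4   2   3   3   3   6   1   2   6   9   9  25  47  66  77
182   5   5   9   5   5   4   9   6   5   6   8   5   7   8   7   7  10   3  10   6   3   7   4  20
184   9   9   6   7   6   9  10   6   9   7   9   7   4   4   8   6   4   9   7   5   7   6  10   6
186   8   6   6   7   6   8  10  10   8   7  11   9   9   4   2   9   9   5   7   5   8   2   7   2
188  11   7   8   6   9   5   8   4   8   8   6   7   6   8   7   4   5  11   6   3   5   7  11   3

[... 327 characters left out ...]
  86  86  87  87  86  88  86  88  86  85  86  88  86  84  88  85  88  86
198  88  90  89  87  88  88  90  88  91  86  85  89  90  88  90  87  88  87  87  88  87  88  89  89
200  71  70  69  71  70  70  72  70  70  70  70  70  71  73  71  70  71  70  70  68  70  68  70  69
202  74  73  65  58  58  59  57  57  58  59  57  59  59  57  58  59  67  69  73  73  75  76  76  77
204  78  67  33  17  11  10  12  13  11   9   9  11  11   9  20  43  73  77  76  79  78  78  78  77
206  77  63  27   4   6   4   7   7   4   3   5   3   1   5  25  56  76  77  76  79  79  79  77  76
w17 [536.8 137.2  85. ] [549.9 138.9  85. ] [523.3 135.6  85. ]
w17 [537.  137.5  86. ] [550.1 139.2  86. ] [523.6 135.9  86. ]
```

```bash
python3 - <<'E'
from h import *
c=np.load('w10c.npy',allow_pickle=True).item()
print('w10',at(c,383.55,221.9,85),at(c,383.55,221.9,86),'ends',at(c,387,203,85.5),at(c,380,240.7,85.5))
im=cv2.imread('pics/w10.png')[:,:,::-1]
# board2 in w10: rows 148..263.7, left/right at mid row 206
r=206; h=cv2.cvtColor(im,cv2.COLOR_RGB2HSV); m=((h[...,0]>8)&(h[...,0]<20)&(h[...,1]>100)&(h[...,2]>50))
u=np.where(m[r,190:320])[0]+190; print(u.min(),u.max())
print('board2 ctr',at(c,(u.min()+u.max())/2,204.5,64), at(c,u.min(),r,64),at(c,u.max(),r,64),at(c,250,148.5,64),at(c,250,264,64))
E
```

```text
w10 [537.7 138.7  85. ] [538.1 139.2  86. ] ends [551.2 139.9  85.5] [524.1 138.   85.5]
211 297
board2 ctr [533.6 223.9  64. ] [529.5 254.8  64. ] [535.3 192.7  64. ] [574.  230.4  64. ] [483.5 222.3  64. ]
```

Call:
play_rows([
  [0,0,0,0,0,-0.5,0],
  [0,0,0,0,0,-1,0],
  [0,0,0,0,0,-2,0],
  [0,0,0,0,0,-2.5,0],
  [0,0,0,0,0,-2.5,0],
  [0,0,0,0,0,-2,0],
  [0,0,0,0,0,-1.5,0],
  [0,0,0,0,0,-0.7,0],
  [0,0,0,0,0,0,0],
  [0,0,0,0,0,0,0],
], force=110)

```text
clock: 45.37
ee_pos: [525.1, -54.6, 216.9]
ee_rot: [-3.131, 0.236, 0.005]
ft_force: [0.2, 0.6, -5.2]
gripper_width: 18.2
grip_force: 107.8
```

```bash
python3 - <<'E'
from h import *
go([527.7,225,216],.094)
im,c=snap('wrist','w20'); handle(im,c,223)
E
```

```text
t 45.37 pos [525.1 -54.6 216.9] psi -0.15 | turn [-0.002  0.003 -0.244] shift cm [  2.88 -27.81   0.09] len/row 6.7 q6 1.55 w 18.2 F [ 0.2  0.6 -5.2] g 107.8
[  57  156   72   55 1905] [575.4  19.3] yaw -1.326 LW 35.6 22.9
```

Hood lifted, with a load of about 5 N. Next I'll turn and carry it across.

Call:
play_rows([
  [0,0,-0.05,0,0,0,0],
  [0,0,-0.075,0,0,0,0],
  [0,0,-0.075,0,0,0,0],
  [0,0,-0.044,0,0,0,0],
  [0,0,0,0.15,-1.5,0,0],
  [0,0,0,0.25,-2.5,0,0],
  [0,0,0,0.3,-3,0,0],
  [0,0,0,0.3,-3,0,0],
  [0,0,0,0.3,-3,0,0],
  [0,0,0,0.3,-3,0,0],
])

```text
clock: 46.25
ee_pos: [525.4, 107.5, 215.8]
ee_rot: [-3.136, -0.147, 0.008]
ft_force: [0.3, 0.9, -4.4]
gripper_width: 18.0
grip_force: 108.0
```

Call:
play_rows([
  [0,0,0,0.3,-3,0,0],
  [0,0,0,0.3,-3,0,0],
  [0,0,0,0.3,-2.8,0,0],
  [0,0,0,0.2,-2,0,0],
  [0,0,0,0.1,-1,0,0],
  [0,0,0,0,0,0,0],
  [0,0,0,0,0,0,0],
  [0,0,0,0,0,0,0],
  [0,0,0,0,0,0,0],
])

```text
clock: 47.0
ee_pos: [527.2, 223.7, 217.9]
ee_rot: [-3.137, -0.145, 0.004]
ft_force: [-0.1, 0.2, -3.6]
gripper_width: 18.3
grip_force: 108.1
```

```bash
python3 - <<'E'
from h import *
go([527.7,225,180],.094)
E
```

```text
t 47.0 pos [527.2 223.7 217.9] psi 0.092 | turn [-0.002  0.002 -0.002] shift cm [ 0.06 -0.12  3.79] len/row 0.9 q6 1.82 w 18.3 F [-0.1  0.2 -3.6] g 108.1
```

Call:
play_rows([
  [0,0,0,0.05,-0.1,1,0],
  [0,0,0,0,0,1.5,0],
  [0,0,0,0,0,1.2,0],
  [0,0,0,0,0,0.6,0],
  [0,0,0,0,0,0.3,0],
  [0,0,0,0,0,0,0],
  [0,0,0,0,0,0,0],
  [0,0,0,0,0,0,0],
  [0,0,0,0,0,0,0],
])

```text
clock: 47.75
ee_pos: [527.8, 226.2, 173.2]
ee_rot: [-3.135, -0.147, 0.0]
ft_force: [-0.4, 0.2, -4.0]
gripper_width: 18.4
grip_force: 108.0
```

```bash
python3 - <<'E'
from h import *
go([527.7,225,172],.094)
im,c=snap('wrist','w21'); np.save('w21c',c,allow_pickle=True)
u,v=map(int,proj(c,[536,137,86])); print(u,v)
im2,c2=snap('scene','s21'); u2,v2=map(int,proj(c2,[536,137,86])); print(u2,v2)
a=cv2.resize(im[max(v-60,0):v+60,max(u-60,0):u+60,::-1],(400,400),interpolation=cv2.INTER_CUBIC)
b=cv2.resize(im2[v2-40:v2+40,u2-40:u2+40,::-1],(400,400),interpolation=cv2.INTER_CUBIC)
cv2.imwrite('pics/c21.png',np.hstack([a,b]))
E
```

```text
t 47.75 pos [527.8 226.2 173.2] psi 0.094 | turn [-0.003  0.    -0.   ] shift cm [-0.02  0.12  0.12] len/row 0.0 q6 1.82 w 18.4 F [-0.4  0.2 -4. ] g 108.0
357 194
311 187
```

View pics/c21.png

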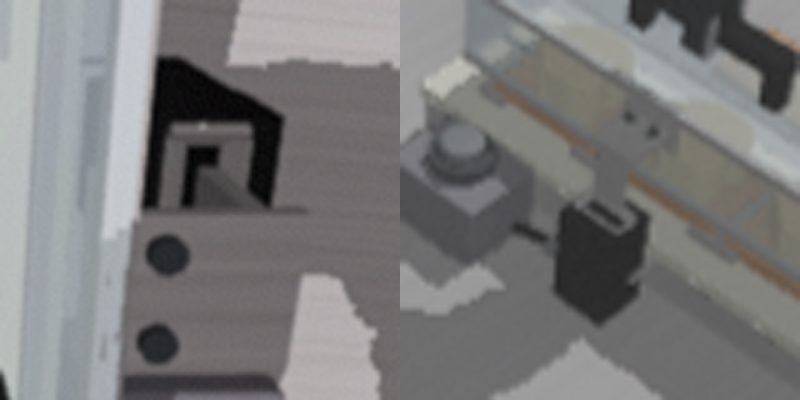

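```bash
python3 - <<'E'
from h import *
c=np.load('w21c.npy',allow_pickle=True).item(); x,r,o=st(); s=120/400
P=lambda u,v,z: ((at(c,297+u*s,134+v*s,z)-x)@r).round(1)
print('slot far L',P(188,147,85.5),'R',P(220,147,85.5))
for z in (91,92.4,94): print('tongue L',P(198,165,z))
print('expected tongue far, L face: x',12,'y',88-2.5)
E
```

```text
slot far L [14.3 85.1 87.2] R [14.3 93.3 87.1]
tongue L [11.2 86.1 81.7]
tongue L [11.7 85.6 80.3]
tongue L [12.1 85.  78.7]
expected tongue far, L face: x 12 y 85.5
```

The last picture shows the tongue just above the slot. Measured against the slot, it needs about 1.2 mm in tool y. I'll shift and insert gently.

Call:
play_rows([
  [0,0,0,0.03,0.12,0,0],
  [0,0,0,0,0,0.3,0],
  [0,0,0,0,0,0.2,0],
  [0,0,0,0,0,0.2,0],
  [0,0,0,0,0,0.2,0],
  [0,0,0,0,0,0.2,0],
  [0,0,0,0,0,0,0],
  [0,0,0,0,0,0,0],
])

```text
clock: 48.52
ee_pos: [527.7, 224.9, 160.9]
ee_rot: [-3.136, -0.147, 0.004]
ft_force: [0.4, 0.0, -4.8]
gripper_width: 18.1
grip_force: 108.1
```

```bash
python3 - <<'E'
from h import *
go([527.8,225,141],.094)
print(get_obs()['moment'])
E
```

```text
t 48.52 pos [527.7 224.9 160.9] psi 0.094 | turn [-0.002  0.002 -0.   ] shift cm [ 0.01 -0.01  1.99] len/row 0.5 q6 1.82 w 18.1 F [ 0.4  0.  -4.8] g 108.1
[-0.00715442 -0.04648667 -0.00324532]
```

The tongue is about 6 mm in with no side force. Continuing down.

Call:
play_rows([
  [0,0,0,0,0,0.3,0],
  [0,0,0,0,0,0.4,0],
  [0,0,0,0,0,0.4,0],
  [0,0,0,0,0,0.4,0],
  [0,0,0,0,0,0.2,0],
  [0,0,0,0,0,0.1,0],
  [0,0,0,0,0,0,0],
  [0,0,0,0,0,0,0],
])

```text
clock: 49.18
ee_pos: [527.8, 225.0, 143.2]
ee_rot: [-3.136, -0.147, 0.003]
ft_force: [-0.6, -0.5, -4.4]
gripper_width: 18.4
grip_force: 108.1
```

Call:
play_rows([
  [0,0,0,0,0,0.1,0],
  [0,0,0,0,0,0.1,0],
  [0,0,0,0,0,0,0],
  [0,0,0,0,0,0,0],
])

```text
clock: 49.52
ee_pos: [527.8, 225.0, 141.2]
ee_rot: [-3.136, -0.147, 0.003]
ft_force: [0.3, 0.0, -4.4]
gripper_width: 17.9
grip_force: 108.1
```

Call:
play_rows([
  [0,0,0,0,0,0.1,0],
  [0,0,0,0,0,0.1,0],
  [0,0,0,0,0,0,0],
  [0,0,0,0,0,0,0],
])

```text
clock: 49.85
ee_pos: [527.9, 225.4, 140.7]
ee_rot: [-3.135, -0.148, 0.001]
ft_force: [-3.1, 1.3, 5.5]
gripper_width: 18.0
grip_force: 109.4
```

The hood seated at the predicted height (140.7 mm). I'll release, rise, and triangulate the button.

Call:
play_rows([
  [0,0,0,0,0,-0.1,0],
  [0,0,0,0,0,0,60],
  [0,0,0,0,0,0,70],
  [0,0,0,0,0,0,70],
  [0,0,0,0,0,0,70],
  [0,0,0,0,0,-1,70],
  [0,0,0,0,0,-2.5,70],
  [0,0,0,0,0,-3.5,70],
  [0,0,0,0,0,-3,70],
  [0,0,0,0,0,0,70],
])

```text
clock: 50.68
ee_pos: [529.7, 225.3, 249.2]
ee_rot: [-3.132, -0.147, -0.016]
ft_force: [0.7, 0.2, 1.6]
gripper_width: 59.6
grip_force: 0.0
```

```bash
python3 - <<'E'
from h import *
im,c=snap('wrist','w22'); handle(im,c,168)
ct=get_calibration('top'); cs=get_calibration('scene'); cw=np.load('w17c.npy',allow_pickle=True).item(); c2=np.load('w2c.npy',allow_pickle=True).item()
L=[(ct,219,210.5),(cs,282.7,178),(cw,323,238.6),(c2,544*.64,354.5*.64)]
A=np.zeros((3,3));b=np.zeros(3)
for q,u,v in L:
    o,d=ray(q,u,v); d/=np.linalg.norm(d); M=np.eye(3)-np.outer(d,d); A+=M; b+=M@o
p=np.linalg.solve(A,b); print('btn',p.round(1),[ (proj(q,p)-[u,v]).round(1) for q,u,v in L])
go([p[0],p[1],150],.094)
E
```

```text
[ 242  123   23  141 2994] [528.2 226. ] yaw 0.08 LW 125.8 17.2
[308 144  44  47 680] [565.7 163. ] yaw 0.991 LW 48.2 25.6
btn [422.8 109.2  61.2] [array([-0.3,  0.2]), array([-0.6, -0.7]), array([ 2.9, -0.1]), array([-2.5, -2.2])]
t 50.73 pos [529.4 225.2 246. ] psi 0.094 | turn [-0.004 -0.007 -0.   ] shift cm [-11.7   10.55   9.6 ] len/row 4.4 q6 1.82 w 60.0 F [-0.2 -0.5 -0.7] g 0.0
```

Call:
play_rows([
  [0,0,0,-2.34,2.1,0,0],
  [0,0,0,-2.34,2.1,0,0],
  [0,0,0,-2.34,2.1,0,0],
  [0,0,0,-2.34,2.1,0,0],
  [0,0,0,-2.34,2.1,0,0],
  [0,0,0,0,0,3.5,0],
  [0,0,0,0,0,4,0],
  [0,0,0,0,0,4,0],
  [0,0,0,0,0,2.5,0],
  [0,0,0,0,0,0,0],
])

```text
clock: 51.57
ee_pos: [417.1, 108.8, 92.9]
ee_rot: [-3.137, -0.147, 0.021]
ft_force: [-0.8, -0.7, -0.0]
gripper_width: 0.1
grip_force: 0.0
```

Call:
play_rows([
  [0,0,0,0,0,0,0],
  [0,0,0,0,0,0,0],
  [0,0,0,0,0,0,0],
])

```text
clock: 51.82
ee_pos: [422.4, 109.8, 102.9]
ee_rot: [-3.135, -0.147, -0.004]
ft_force: [-0.1, -0.8, 0.1]
gripper_width: 0.3
grip_force: 0.0
```

```bash
python3 - <<'E'
from h import *
go([423,109.2,75],.094)
E
```

```text
t 51.82 pos [422.4 109.8 102.9] psi 0.094 | turn [-0.003 -0.002 -0.   ] shift cm [0.05 0.07 2.79] len/row 0.7 q6 1.65 w 0.3 F [-0.1 -0.8  0.1] g 0.0
```

Call:
play_rows([
  [0,0,0,0,0,0.5,0],
  [0,0,0,0,0,0.5,0],
  [0,0,0,0,0,0.5,0],
  [0,0,0,0,0,0.4,0],
  [0,0,0,0,0,0.3,0],
  [0,0,0,0,0,0.2,0],
  [0,0,0,0,0,0.2,0],
  [0,0,0,0,0,0,0],
])

```text
clock: 52.48
ee_pos: [420.8, 109.6, 74.1]
ee_rot: [-3.136, -0.147, 0.004]
ft_force: [-2.1, -0.7, 3.1]
gripper_width: 0.0
grip_force: 1.8
```

Call:
play_rows([
  [0,0,0,0,0,0.2,0],
  [0,0,0,0,0,0.2,0],
  [0,0,0,0,0,0.2,0],
  [0,0,0,0,0,0,0],
])

```text
clock: 52.82
ee_pos: [421.2, 109.7, 71.7]
ee_rot: [-3.136, -0.147, 0.001]
ft_force: [-10.9, -2.8, 21.9]
gripper_width: 0.2
grip_force: 10.8
```

Call:
play_rows([
  [0,0,0,0,0,0,0],
  [0,0,0,0,0,0,0],
  [0,0,0,0,0,0,0],
])

```text
clock: 53.07
ee_pos: [421.2, 109.7, 71.7]
ee_rot: [-3.136, -0.147, 0.0]
ft_force: [-11.1, -1.7, 22.1]
gripper_width: -0.2
grip_force: 10.8
```

Call:
play_rows([
  [0,0,0,0,0,-0.3,0],
  [0,0,0,0,0,0,0],
  [0,0,0,0,0,0,0],
])

```text
clock: 53.32
ee_pos: [421.4, 109.7, 72.0]
ee_rot: [-3.136, -0.147, 0.001]
ft_force: [-2.9, -0.9, 9.6]
gripper_width: 0.0
grip_force: 4.7
```

Call:
play_rows([
  [0,0,0,0,0,-0.3,0],
  [0,0,0,0,0,0,0],
  [0,0,0,0,0,0,0],
])

```text
clock: 53.57
ee_pos: [421.4, 109.7, 74.3]
ee_rot: [-3.136, -0.147, 0.001]
ft_force: [0.2, -0.4, 3.8]
gripper_width: -0.3
grip_force: 1.7
```

Call:
play_rows([
  [0,0,0,0,0,-0.3,0],
  [0,0,0,0,0,0,0],
  [0,0,0,0,0,0,0],
])

```text
clock: 53.82
ee_pos: [421.2, 109.7, 77.1]
ee_rot: [-3.136, -0.147, 0.002]
ft_force: [1.5, 0.2, 1.9]
gripper_width: -0.3
grip_force: 0.9
```

The readings show a spring above a hard stop at 72 mm, so the button went fully down. I'll rise clear, check and hand in.

Call:
play_rows([
  [0,0,0,0,0,-1,0],
  [0,0,0,0,0,-3,0],
  [0,0,0,0,0,-4,0],
  [0,0,0,0,0,-4,0],
  [0,0,0,0,0,-4,0],
  [0,0,0,0,0,-2,0],
  [0,0,0,0,0,0,0],
  [0,0,0,0,0,0,0],
  [0,0,0,0,0,0,0],
  [0,0,0,0,0,0,0],
])

```text
clock: 54.65
ee_pos: [420.7, 109.1, 255.1]
ee_rot: [-3.136, -0.147, 0.009]
ft_force: [-0.4, -0.8, 0.5]
gripper_width: 0.2
grip_force: 0.0
```

```bash
python3 - <<'E'
from h import *
im,c=snap('wrist','w23'); handle(im,c,168)
go([421,110,250],.094)
print(sign_off())
E
```

```text
[  92    0   58  133 4058] [510.2 216.9] yaw 0.102 LW 93.2 26.3
[220  34  37  48 426] [525.9 130.6] yaw 0.054 LW 31.7 26.0
t 54.7 pos [420.7 109.1 255.1] psi 0.094 | turn [-0.002  0.005 -0.   ] shift cm [ 0.03 -0.08  0.51] len/row 0.1 q6 1.65 w 0.1 F [-0.2 -0.8 -0.7] g 0.0
the job is handed in; nothing more can be done
None
```

The job is handed in after 54.7 s, though `sign_off` gave no verdict: all three cheeses stand on single boards in the pockets, the hood went down to the height expected with its tongue fully home, and the start button was pressed to its stop and released.

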